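# Level the rocking print bed

### The arm

A 6-joint arm with a two-finger parallel gripper is mounted at the origin on the work surface. World frame = base frame: x ahead of the robot, y to its left, z up, the work surface at z = 0. Lengths are in mm, angles in rad, forces in N, time in s.
With the tool pointing down it reaches from about 350 to 875 mm from the base axis. Payload 4.2 kg.
Tool frame: the origin (TCP) lies midway between the tips of the shut fingers; the grasp point (between the pads) lies 19 mm behind it; z points along the fingers, y is the line along which they close (so a half turn about z gives the same grasp; the last joint's range is limited). The gripper opens to 85 mm and grips with 20 to 120 N. Pads are 22 mm wide; open, the fingers measure 114 mm over their backs; the gripper's body (76 mm by 85 mm) begins 54 mm behind the grasp point. The pads swing forward as they close: fully open they stand 13 mm farther back than shut.
Start: joints at [1.452, 0.385, 0.008, 0, -1.194, -0.259], TCP at [230.515, 580.915, 231.312] pointing down, gripper open.
Joint ranges: [-3.14, 3.14], [-1.21, 2.06], [-1.07, 1.41], [-3.16, 2.05], [-2.99, -0.16], [-3.1, 3.1]. Speed limits (rad/s): [2.79, 2.79, 3.14, 3.14, 3.14, 3.14].

### API

Orientations are given as a unit quaternion [x, y, z, w].
In Python, from bench import arm gives the robot as it stands.
- The arm moves only by the tool send_rows, never from a script. Its argument "targets" is a list of rows, each an object of numbers: "gripper": the gripper command: -1 is fully open, 1 is shut, values between are in proportion; "x", "y", "z": the shift along the tool's x, y, z in cm; "ax", "ay", "az": the turn, a rotation vector about the tool's x, y, z in degrees. A call has 1 to 5 rows; each row shifts and turns the commanded pose from where the row before left it, along the tool's axes as they then stand; what a row does not reach is not made up. A row lasts 1/12 s, in which the tool goes at most 41.7 mm and 7.16 degrees, less where a joint would pass 70% of its speed; a pose out of reach is approached as far as the arm can. A call is refused whole if a number of a shift passes 4.17 or a number of a turn 7.16, either way. A call with a gripper value outside its range is refused whole. The fingers move at their own pace and stop on an object; the grip force is fixed at half the most. Time passes only in rows, so rows that do not move let the fingers close. It gives the time, the measured TCP pose, the force, the opening and the grip force at its end, in the units of the state.
- arm.read_state(): the state, without advancing time (a new reading comes with each control period).
- arm.get_image(name): name is "side" or "top"; returns (picture, depth): 384x512x3 uint8, red, green, blue; 384x512 float32, mm along the optical axis (not along the pixel's ray), 0 where there is no reading.
- arm.camera_model(name): a dict with "fx", "fy", "cx", "cy" (pixels), "cam_to_world" (4x4, takes a point from camera to world coordinates). Camera axes: x right, y down, z forward; pixel columns grow to the right and rows downward; lengths in mm; the calibration is good to about 2 mm. A picture is of the moment at which its call begins. camera_model takes no time and is no camera call.
- arm.job_done(): hands the job in; it is judged then, once.
Trained networks look in the newest picture that a camera, given by its name, has taken for a name from the list of things; names that differ only in an ending like _2 or _b are one class to them, and where a whole thing is asked for, a point or a joint stands for the part that bears it (a point fixed in the world has none). Each returns a list of dicts, best first, with "score" (0 to 1); they miss things now and then, are a little off and sometimes report something else, mostly with a low value. They report only what shows in the picture. A call takes as long as a camera call.
- arm.boxes_of(camera, thing): "rect" ([left, top, width, height] in pixels, round what is visible of it).
The state is a dict: "clock": time; "joints": joint angles; "joint_vel": joint speeds; "joint_efforts": joint torques, N m; "position": TCP position; "ee_rot": TCP orientation; "contact_force": force on the tool from outside, world axes, zero at the start; "wrist_torque": the same for the moment, N m; "gripper_width": finger opening in mm; "grasp_force": force on a finger pad.
Only numpy, scipy, OpenCV 4.12 (cv2) and the standard library are available. Lean on these libraries where they do the work, as an engineer would, in place of code of your own. Each camera call takes 0.05 s, during which the arm holds its last target. There are 200 camera calls.

### The job

The white screen-print bed leans and rocks because the screw foot at its cranked corner is wound in too far. Unfold the red crank handle so that it stands upright, turn the crank clockwise (seen from above) until the bed is level and all four feet carry weight, then fold the handle down flat again and afterwards swing the blue lock lever round to its stop. Do not shove the bed along the bench or disturb the things around it.

Things in the scene. Friction and masses are not known exactly. Their poses are not given: they have to be found in the camera images.
- bed: White print bed, 260 (x) x 220 (y) x 15 mm, about 3 kg, loose on feet at (+-110, +-90) mm. Origin: under its centre at the level of the black feet's undersides; z normal to the plate, plate top at z = 60 mm. Crank and screw foot at corner (-110, 90), orange foot opposite. At first it leans 0.03 to 0.11 rad toward the crank, orange foot in the air. Level: within 0.02 rad.
- foot_a: Fixed black foot, 30 mm diameter, 45 mm high, at bed corner (-110, -90) mm. Origin: centre of its underside.
- foot_c: Fixed black foot, 30 mm diameter, 45 mm high, at bed corner (110, 90) mm. Origin: centre of its underside.
- softfoot: Orange soft rubber foot, 30 mm diameter, at bed corner (110, -90) mm. It yields 1 mm for 2 N, up to 6 mm; unloaded it stands 2 mm lower than the black feet, so with the bed exactly level it carries about 4 N. Origin: centre of its underside.
- jackfoot: Steel screw foot, disc 36 mm diameter and 6 mm thick, at bed corner (-110, 90) mm, moved out of the bed (down) by the crank. It stands on the plywood packer, carrying 3 to 7 N: while the bed leans, side pushes or lifts of over about 4 N at the handle rock it. Origin: centre of its underside.
- packer: Fixed plywood square, 75 x 75 mm, under the screw foot, standing 2 to 5 mm out of the bench top (its height varies). It moves not at all. Origin: centre of its underside, 6 mm below its top.
- crank (a joint): Crank turn, rad, growing clockwise from above; 0 to 25, starts 0 to 4.5. One turn drives the screw foot 8 mm down, raising its corner, which lies 139 mm from the diagonal of the black feet (1 mm = 0.0072 rad of bed tilt). 0.5 to 1.8 turns are needed, to be found from the bed's lean. Takes 0.04 N m (0.7 N at the handle), stays where left. Far past level a black foot loses its load.
- crank_axis (a point): On the crank's vertical turning axis (upright to the bed), at mid-height of the crank arm: 118 mm above the bed's origin plane. The steel arm is 10 mm wide, 12 mm high and reaches from here 66 mm outward; below it a 38 mm diameter housing ends 18 mm under this point.
- handle (a joint): Fold angle of the red crank handle, rad: 0 folded flat over the arm, free end pointing in to and past the screw axis; 1.57 upright (its stop). Starts 0 to 0.1. Stiff (0.08 N m), stays where left. Folded counts below 0.3, upright above 1.2.
- handle_hinge (a point): The fold hinge, on the handle's centre line at the arm's outer end: 60 mm from the screw axis and 20 mm above crank_axis. The fold axis is level, across the arm. This point goes round with the crank.
- handle_ball (a point): Centre of the red ball, 26 mm diameter, on the handle's free end, 68 mm from the hinge; the rod between is 14 mm thick. Folded, the ball lies over the hub (18 mm thick) and the 10 mm wide arm, both narrower than it, so fingers can reach down on both sides; upright, its top is 81 mm above the hinge.
- lock (a joint): Swing of the blue lock lever, rad: 0 at the start (pointing to the bed's -y along its near edge), growing counterclockwise from above (its end moves toward the bed's +x); stop at 1.4, locked counts above 1.15. Stiff: 0.06 N m (0.6 N at the post), stays where left. It can be pushed.
- lock_pivot (a point): Pivot axis of the blue lever, at bed (-100, 45) mm, at the height of lock_knob.
- lock_knob (a point): Mid-height of the upright round post at the free end of the blue lever, 100 mm from the pivot: 16 mm diameter, its top 20 mm above this point, the lever's bar (12 mm wide) 18 mm below it, the plate 37 mm below it.
- bowl: Bystander: yellow bowl, 120 mm wide, 50 mm high. Origin: centre of its underside.
- tape: Bystander: roll of tape lying flat, 100 mm wide, 36 mm high. Origin: centre of its underside.
- squeegee: Bystander: wooden squeegee standing on its rubber, 150 mm long, 30 mm thick, 70 mm high. Origin: centre of its underside.
- penpot: Bystander: orange pot, 72 mm wide, 90 mm high. Origin: centre of its underside.

How it is judged:
By the outcome, as a careful person would: the job done as asked, in the order asked, and still so for the second after the job is handed in, with the robot touching nothing.
It also fails if it takes over 72 s, if anything falls off the work surface, if the arm or the gripper's body presses on something with over 40 N, if the wrist force passes 120 N, or if a joint passes its speed limit or range.

## Working session

There is one attempt and no reset: what is moved stays moved. The work goes in short steps, Python scripts to look and compute and a tool call to move; the robot and the scene stay as the last step left them, time stands still between calls to the robot, and variables do not carry over. Pictures are saved under pics/ and viewed, at most 10 in all, crops included, and the job is handed in when it is done.

Besides the shell and the picture viewer there is one more tool, called after "Emit:" as a command line: name --argument value ..., lists and objects as JSON in quotes. send_rows: Moves the arm, as the interface text tells. Its arguments: {"type":"object","properties":{"targets":{"type":"array"}},"required":["targets"]}

```bash
mkdir -p pics; ls
cat > h.py <<'E'
import numpy as np, cv2
from bench import arm
from scipy.spatial.transform import Rotation as R
def grab(n):
    im,d=arm.get_image(n); return im,d
def world(n,d,mask=None):
    m=arm.camera_model(n); v,u=np.indices(d.shape)
    P=np.stack([(u-m['cx'])/m['fx']*d,(v-m['cy'])/m['fy']*d,d,np.ones_like(d)],-1)
    W=P@np.array(m['cam_to_world']).T
    W=W[...,:3]; W[d==0]=np.nan
    return W
def proj(n,p):
    m=arm.camera_model(n); q=np.linalg.inv(np.array(m['cam_to_world']))@np.r_[p,1]
    return q[0]/q[2]*m['fx']+m['cx'],q[1]/q[2]*m['fy']+m['cy']
E
python3 - <<'E'
from h import *
s=arm.read_state(); print(s)
for n in('side','top'):
    im,d=grab(n); np.savez(f'{n}0.npz',im=im,d=d)
    cv2.imwrite(f'pics/{n}0.png',cv2.resize(im[...,::-1],(800,600)))
    m=arm.camera_model(n); print(n,m['fx'],np.array(m['cam_to_world']).round(2).tolist())
    for t in('bed','crank','handle_ball','handle_hinge','lock_knob','crank_axis'):
        print(t,[(np.round(b['rect']),round(b['score'],2)) for b in arm.boxes_of(n,t)[:2]])
E
```

```text
pics
{'clock': 0.0, 'joints': array([ 1.45161011e+00,  3.85587063e-01,  6.60210176e-03, -5.28937170e-04,
       -1.19401322e+00, -2.58583148e-01]), 'joint_vel': array([ 1.61670266e-03, -1.37855395e-04, -3.75505034e-04,  1.63299755e-05,
       -3.96693353e-04,  9.22509422e-04]), 'joint_efforts': array([ 2.00638839e-03, -3.92291522e+01,  1.88404280e+01,  4.18596804e+00,
       -4.49829284e-03, -6.56410286e-07]), 'position': array([230.2966733 , 580.37738052, 230.1894565 ]), 'ee_rot': array([ 9.82195311e-01, -1.87859250e-01, -1.68541949e-04,  1.11537357e-03]), 'contact_force': array([-0.84841406,  0.19260504,  0.57670556]), 'wrist_torque': array([ 0.02263884,  0.01258641, -0.0040816 ]), 'grasp_force': 0.0, 'gripper_width': 85.57541746584953}
side 378.71999216662846 [[0.94, -0.15, 0.29, 284.46], [-0.33, -0.49, 0.81, -805.42], [0.02, -0.86, -0.51, 582.88], [0.0, 0.0, 0.0, 1.0]]
bed [(array([210., 162., 125.,  93.]), 0.87)]
crank [(array([206., 165.,  37.,  20.]), 0.91)]
handle_ball [(array([210., 162.,  31.,  10.]), 0.72)]
handle_hinge [(array([210., 164.,  32.,  12.]), 0.54), (array([165., 144.,  33.,  24.]), 0.36)]
lock_knob [(array([233., 192.,   7.,  26.]), 0.67)]
crank_axis [(array([212., 166.,  28.,  20.]), 0.72)]
top 375.75953512308564 [[-0.01, -0.99, 0.14, 432.57], [-1.0, 0.01, -0.0, -17.16], [0.0, -0.14, -0.99, 1189.44], [0.0, 0.0, 0.0, 1.0]]
bed [(array([221., 137.,  92., 104.]), 0.66)]
crank [(array([223., 207.,   6.,  29.]), 0.48), (array([104., 225.,  38.,  41.]), 0.46)]
handle_ball [(array([222., 207.,   7.,  26.]), 0.43)]
handle_hinge [(array([221., 207.,   9.,  26.]), 0.74)]
lock_knob [(array([241., 210.,  39.,  15.]), 0.46), (array([221., 207.,  10.,  26.]), 0.24)]
crank_axis [(array([218., 207.,  13.,  29.]), 0.66), (array([220., 206.,  11.,  29.]), 0.17)]
```

Run:
```python
from h import *
a=np.load('side0.npz')['im'][140:270,150:350]; b=np.load('top0.npz')['im'][110:270,200:340]
cv2.imwrite('pics/sc.png',cv2.resize(a[...,::-1],(800,520),interpolation=cv2.INTER_CUBIC)); cv2.imwrite('pics/tc.png',cv2.resize(b[...,::-1],(525,600),interpolation=cv2.INTER_CUBIC))
```

```text
(no output)
```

View pics/sc.png

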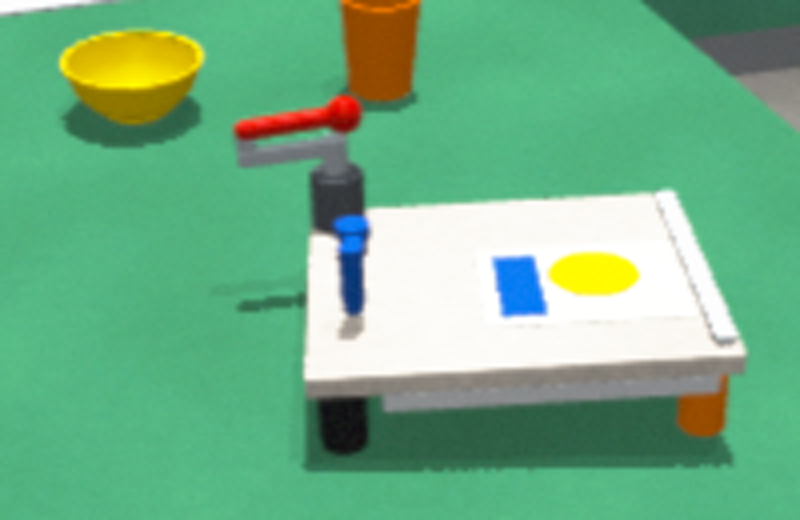

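View pics/tc.png

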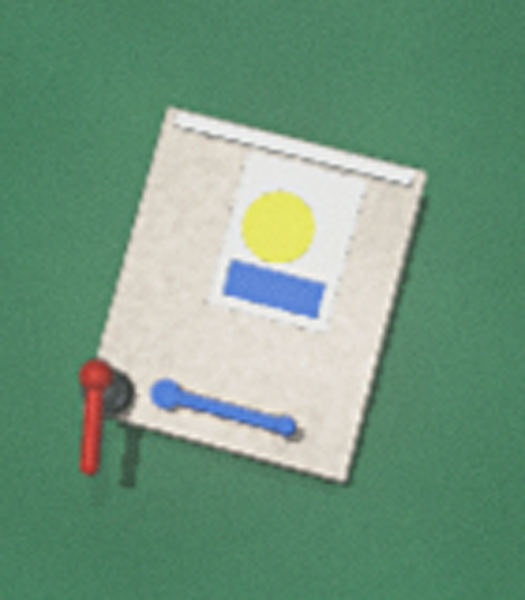

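View pics/top0.png

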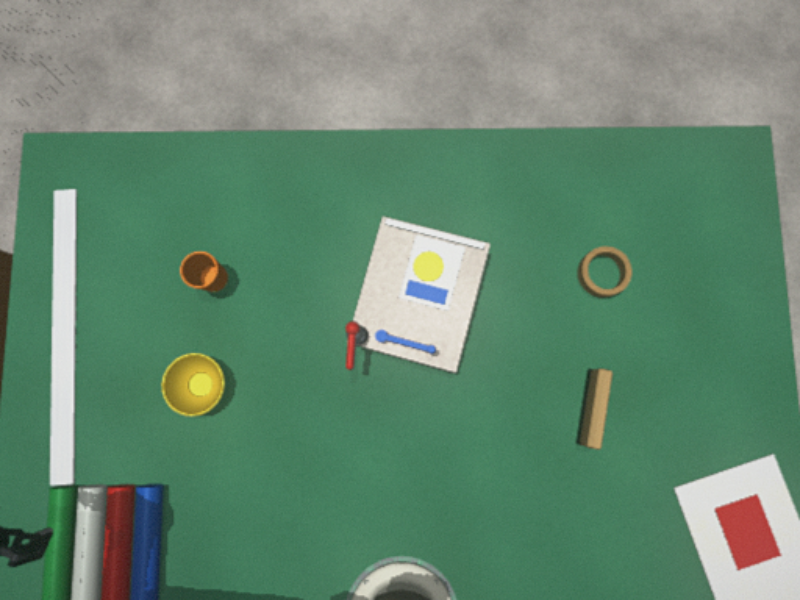

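The crops show the crank at the bed's near-left corner: red ball at top pixel ≈(226,210), hinge end ≈(224,235), arm pointing toward the robot. The lock lever runs from the pivot ≈(244,215) to the post ≈(277,224). Next I'll fit the planes and the handle.

```bash
cat >> h.py <<'E'
def fitplane(P):
    P=P[np.isfinite(P).all(1)]
    for _ in range(6):
        A=np.c_[P[:,:2],np.ones(len(P))]; c=np.linalg.lstsq(A,P[:,2],rcond=None)[0]; r=P[:,2]-A@c
        k=abs(r)<max(2.0*np.std(r),.8)
        if k.all(): break
        P=P[k]
    n=np.r_[-c[:2],1]; return c,n/np.linalg.norm(n),np.std(r),len(P)
def analyse(n,im,d,verbose=True):
    """plate and bench planes, red/blue/edge points; prints tilt of the plate relative to the bench"""
    W=world(n,d); hsv=cv2.cvtColor(im,cv2.COLOR_RGB2HSV); H,S,V=[hsv[...,i].astype(int) for i in range(3)]
    roi=(W[...,0]>380)&(W[...,0]<760)&(W[...,1]>-170)&(W[...,1]<190)
    plate=roi&(S<60)&(V>120)&(W[...,2]>40)&(W[...,2]<85)
    plate=cv2.erode(plate.astype(np.uint8),np.ones((3,3)))>0
    bench=roi&(H>60)&(H<90)&(S>90)&(abs(W[...,2])<12)
    cp,npl,sp,k=fitplane(W[plate]); cb,nb,sb,kb=fitplane(W[bench])
    red=roi&((H<6)|(H>174))&(S>150)&(V>70)&(W[...,2]>90)
    blue=roi&(H>100)&(H<125)&(S>120)&(W[...,2]>70)
    return W,plate,red,blue,cp,npl,nb,cb,(sp,k,sb,kb)
E
python3 - <<'E'
from h import *
for n in('top','side'):
    z=np.load(n+'0.npz'); W,pl,red,blue,cp,npl,nb,cb,q=analyse(n,z['im'],z['d'])
    print(n,q,'cp',cp.round(4),'cb',cb.round(4),'tilt',np.arccos(npl@nb), 'n',npl.round(4),nb.round(4))
    cnt,_=cv2.findContours((pl).astype(np.uint8),cv2.RETR_EXTERNAL,cv2.CHAIN_APPROX_NONE)
    c=max(cnt,key=cv2.contourArea)
    if n=='top':
        hull=cv2.convexHull(c); print('rect',cv2.minAreaRect(hull))
    P=W[red]; print('red',len(P),P.mean(0).round(1))
    v,u=np.nonzero(red); o=np.argsort(v if n=='top' else u); print(np.c_[u,v,P][o][::max(1,len(o)//18)].round(0).astype(int).tolist())
    P=W[blue]; print('blue',len(P)); v,u=np.nonzero(blue); o=np.argsort(u if n=='top' else v); print(np.c_[u,v,P][o][::max(1,len(o)//15)].round(0).astype(int).tolist())
E
```

```text
top (np.float64(1.6986021081643994), 3696, np.float64(1.7807096192660772), 5994) cp [ 3.47000e-02 -7.43000e-02  3.69092e+01] cb [ 0.0004 -0.0019  0.2109] tilt 0.07990411599833135 n [-0.0346  0.074   0.9967] [-4.0e-04  1.9e-03  1.0e+00]
rect ((267.3461608886719, 187.23077392578125), (69.7260971069336, 82.70655822753906), 15.255120277404785)
red 126 [511.9  83.2 136. ]
[[224, 206, 549, 84, 141], [223, 208, 544, 86, 141], [223, 209, 541, 86, 142], [223, 210, 538, 86, 141], [223, 211, 535, 86, 141], [223, 212, 532, 86, 141], [226, 213, 530, 79, 133], [225, 215, 524, 81, 139], [224, 217, 519, 84, 137], [223, 219, 513, 87, 134], [226, 220, 511, 79, 130], [225, 222, 505, 81, 136], [223, 225, 496, 87, 133], [222, 227, 491, 90, 134], [225, 228, 488, 81, 133], [224, 230, 483, 84, 131], [223, 232, 477, 87, 132], [222, 234, 472, 90, 129]]
blue 130
[[241, 213, 535, 39, 73], [242, 217, 523, 37, 72], [244, 215, 529, 31, 73], [245, 212, 538, 27, 77], [246, 217, 523, 25, 71], [248, 216, 526, 19, 70], [251, 216, 526, 10, 74], [254, 217, 523, 1, 72], [257, 218, 520, -8, 78], [259, 220, 514, -14, 78], [
[... 721 characters left out ...]
514, 77, 127], [229, 170, 519, 77, 129], [231, 170, 524, 75, 129], [233, 167, 530, 74, 138], [234, 165, 534, 79, 141], [235, 170, 534, 70, 130], [236, 169, 537, 71, 132], [236, 172, 538, 75, 121], [237, 168, 540, 72, 134], [239, 169, 546, 74, 129]]
blue 118
[[235, 194, 526, 44, 72], [235, 195, 524, 40, 71], [233, 196, 517, 36, 72], [240, 196, 534, 27, 73], [239, 197, 530, 21, 75], [239, 198, 530, 23, 71], [236, 200, 499, -56, 115], [238, 201, 503, -61, 114], [240, 202, 507, -63, 112], [235, 204, 494, -65, 110], [238, 205, 501, -66, 107], [237, 207, 499, -66, 102], [236, 209, 496, -68, 97], [239, 210, 503, -69, 94], [238, 212, 500, -71, 90], [237, 214, 498, -67, 82], [237, 216, 498, -69, 78]]
```

```bash
cat >> h.py <<'E'
from scipy.optimize import least_squares
def bedpose(W,pl,npl,cp):
    """bed rotation and origin from the plate outline on the fitted plane"""
    k=np.isfinite(W[...,0])
    o=np.array([570.,0,cp[0]*570+cp[2]]); 
    h=W@npl-o@npl
    m=(k&(abs(h)<8)&(W[...,2]>30)&(abs(W[...,0]-580)<220)&(abs(W[...,1])<190)).astype(np.uint8)
    m=cv2.morphologyEx(m,cv2.MORPH_OPEN,np.ones((3,3)))
    cn=max(cv2.findContours(m,cv2.RETR_EXTERNAL,cv2.CHAIN_APPROX_NONE)[0],key=cv2.contourArea)[:,0]
    ex=np.cross([0,1,0],npl); ex/=np.linalg.norm(ex); ey=np.cross(npl,ex)
    P=W[cn[:,1],cn[:,0]]-o; uv=np.c_[P@ex,P@ey].astype(np.float32)
    (c,sz,a)=cv2.minAreaRect(uv)
    a=np.deg2rad(a)
    if sz[0]<sz[1]: a+=np.pi/2
    a=(a+np.pi/2)%np.pi-np.pi/2
    bx=np.cos(a)*ex+np.sin(a)*ey; B=np.c_[bx,np.cross(npl,bx),npl]
    return B,o+c[0]*ex+c[1]*ey-60*npl,sz,a
def handlepts(B,O,th,ph,off=0):
    ax=O+B@np.array([-110,90,118.])+off
    r=B@np.array([np.cos(th),np.sin(th),0]); hin=ax+60*r+20*B[:,2]
    return ax,hin,hin+68*(-r*np.cos(ph)+B[:,2]*np.sin(ph)),r
def fithandle(P,B,O,th0,ph0):
    def res(p):
        _,hi,ba,_=handlepts(B,O,p[0],p[1],p[2:5]); d=ba-hi
        t=np.clip((P-hi)@d/(d@d),0,1); r1=np.linalg.norm(P-hi-t[:,None]*d,axis=1)-7; r2=np.linalg.norm(P-ba,axis=1)-13
        return np.r_[np.where(abs(r1)<abs(r2),r1,r2),p[2:5]*1.0]
    s=least_squares(res,[th0,ph0,0,0,0],loss='soft_l1'); return s.x,np.sqrt(np.mean(s.fun[:-3]**2))
E
python3 - <<'E'
from h import *
for n in('top','side'):
    z=np.load(n+'0.npz'); W,pl,red,blue,cp,npl,nb,cb,q=analyse(n,z['im'],z['d'])
    B,O,sz,a=bedpose(W,pl,npl,cp); print(n,'size',np.round(sz),'yaw',a.round(3),'O',O.round(1),'feet z',[(O+B@np.array(f))[2].round(1) for f in ([-110.,-90,0],[110.,90,0],[-110.,90,0],[110.,-90,0])])
    for e in(2.8,3.3):
        x,r=fithandle(W[red],B,O,e,.05); print('handle',x.round(3),r); ax,hi,ba,rr=handlepts(B,O,x[0],x[1],x[2:5]); print('axis',ax.round(1),'hinge',hi.round(1),'ball',ba.round(1),'r',rr.round(3))
    print('pivot',(O+B@np.array([-100,45,97.])).round(1),'knob',(O+B@np.array([-100,-55,97.])).round(1), 'blue hi',np.nanmean(W[blue][W[blue][:,2]>85],0).round(1))
E
```

```text
top size [220. 260.] yaw -0.28 O [618.  -43.8   1.4] feet z [np.float64(1.0), np.float64(1.8), np.float64(-10.0), np.float64(12.9)]
handle [ 3.35   0.042 -0.049  0.154  0.137] 1.648129617791376
axis [533.3  81.6 107.7] hinge [472.8  87.4 125.2] ball [540.5  82.7 130.8] r [-0.997  0.071 -0.04 ]
handle [ 3.35   0.042 -0.049  0.154  0.137] 1.6481290309742138
axis [533.3  81.6 107.7] hinge [472.8  87.4 125.2] ball [540.5  82.7 130.8] r [-0.997  0.071 -0.04 ]
pivot [531.2  34.   89.9] knob [503.3 -61.8  96.1] blue hi [500.8 -60.7 114.4]
side size [225. 259.] yaw -0.279 O [ 6.144e+02 -4.300e+01 -5.000e-01] feet z [np.float64(-0.6), np.float64(-0.4), np.float64(-11.5), np.float64(10.5)]
handle [ 3.32   0.021  0.239 -0.169  0.804] 1.4419605536430544
axis [530.2  81.8 107. ] hinge [469.9  89.3 124.6] ball [537.4  82.6 128.6] r [-0.994  0.1   -0.039]
handle [ 3.32   0.021  0.238 -0.169  0.804] 1.4419609008116627
axis [530.2  81.8 107. ] hinge [469.9  89.3 124.6] ball [537.4  82.6 128.6] r [-0.994  0.1   -0.039]
pivot [527.7  34.6  88.4] knob [500.  -61.3  94.5] blue hi [499.7 -65.6 103.7]
```

```bash
cat >> h.py <<'E'
def Rt(x,z):
    z=np.array(z,float);z/=np.linalg.norm(z);x=np.array(x,float);x-=z*(x@z);x/=np.linalg.norm(x);return np.c_[x,np.cross(z,x),z]
def delta(p=None,M=None):
    """total turn (deg rotvec in tool axes) and shift (cm) in present axes and in the axes after the turn"""
    s=arm.read_state(); C=R.from_quat(s['ee_rot']).as_matrix(); M=C if M is None else M
    d=(np.array(p)-s['position'])/10
    print('t',round(s['clock'],2),'pos',s['position'].round(1),'F',s['contact_force'].round(2),'w',round(s['gripper_width'],1),'g',round(s['grasp_force'],1))
    print('turn',np.rad2deg(R.from_matrix(C.T@M).as_rotvec()).round(2),'shift now',(C.T@d).round(2),'shift after',(M.T@d).round(2))
N=np.array([-.033,.073,.9968]); RR=np.array([-.9955,.0855,-.0395])
E
python3 -c "
from h import *
delta([539,82.6,210],Rt(-RR,-N))"
```

```text
t 0.7 pos [230.5 580.9 231.3] F [-1.28 -0.53  0.12] w 85.4 g 0.0
turn [ -3.65   2.82 -16.65] shift now [47.06 34.94  2.13] shift after [34.89 46.65  6.78]
```

Emit:
send_rows --targets '[{"ax":-1.2,"ay":0.95,"az":-5.55,"gripper":-0.1},{"ax":-1.2,"ay":0.95,"az":-5.55,"gripper":-0.1},{"ax":-1.25,"ay":0.92,"az":-5.55,"gripper":-0.1},{"x":1.0,"y":1.3,"z":0,"gripper":-0.1},{"x":1.9,"y":2.6,"z":0.2,"gripper":-0.1}]'

```text
$.targets[0]: bad value
```

Emit:
send_rows --targets '[{"x":2.0,"y":2.7,"z":0.4,"gripper":-0.1},{"x":2.0,"y":2.7,"z":0.4,"gripper":-0.1},{"x":2.0,"y":2.7,"z":0.4,"gripper":-0.1},{"x":2.0,"y":2.7,"z":0.4,"gripper":-0.1},{"x":2.0,"y":2.7,"z":0.4,"gripper":-0.1}]'

```text
$.targets[0]: bad value
```

Emit:
send_rows --targets '[{"x":2.0,"y":2.7,"z":0.4,"gripper":-0.1},{"x":2.0,"y":2.7,"z":0.4,"gripper":-0.1},{"x":2.0,"y":2.7,"z":0.4,"gripper":-0.1},{"x":2.0,"y":2.7,"z":0.4,"gripper":-0.1},{"x":2.0,"y":2.7,"z":0.4,"gripper":-0.1}]'

```text
$.targets[0]: bad value
```

Emit:
send_rows --targets '[{"x":2.0,"y":2.7,"z":0.4,"gripper":-0.1},{"x":2.0,"y":2.7,"z":0.4,"gripper":-0.1},{"x":2.0,"y":2.7,"z":0.4,"gripper":-0.1},{"x":2.0,"y":2.7,"z":0.4,"gripper":-0.1},{"gripper":-0.1}]'

```text
$.targets[0]: bad value
```

```bash
python3 -c "
from h import *
delta(np.array([539,82.6,129.7])-17*N,Rt(-RR,-N))"
```

```text
t 0.7 pos [230.5 580.9 231.3] F [-1.28 -0.53  0.12] w 85.4 g 0.0
turn [ -3.65   2.82 -16.65] shift now [47.15 35.03 11.86] shift after [34.58 46.09 16.49]
```

Emit:
send_rows --targets '[{"x":0,"y":0,"z":0,"ax":-1.2,"ay":0.95,"az":-5.55,"gripper":-0.1},{"x":0,"y":0,"z":0,"ax":-1.2,"ay":0.95,"az":-5.55,"gripper":-0.1},{"x":0,"y":0,"z":0,"ax":-1.25,"ay":0.92,"az":-5.55,"gripper":-0.1},{"x":1.0,"y":1.3,"z":0,"ax":0,"ay":0,"az":0,"gripper":-0.1},{"x":1.9,"y":2.6,"z":0.2,"ax":0,"ay":0,"az":0,"gripper":-0.1}]'

```text
clock: 1.12
position: [255.2, 541.2, 232.2]
ee_rot: [0.998, -0.042, 0.018, 0.036]
contact_force: [2.1, 0.2, -1.0]
gripper_width: 47.0
grasp_force: 0.0
```

Emit:
send_rows --targets '[{"x":2.0,"y":2.7,"z":0.4,"ax":0,"ay":0,"az":0,"gripper":-0.1},{"x":2.0,"y":2.7,"z":0.4,"ax":0,"ay":0,"az":0,"gripper":-0.1},{"x":2.0,"y":2.7,"z":0.4,"ax":0,"ay":0,"az":0,"gripper":-0.1},{"x":2.0,"y":2.7,"z":0.4,"ax":0,"ay":0,"az":0,"gripper":-0.1},{"x":2.0,"y":2.7,"z":0.4,"ax":0,"ay":0,"az":0,"gripper":-0.1}]'

```text
clock: 1.53
position: [345.0, 393.4, 226.9]
ee_rot: [0.998, -0.044, 0.018, 0.035]
contact_force: [0.6, -0.3, 0.1]
gripper_width: 47.1
grasp_force: 0.0
```

Emit:
send_rows --targets '[{"x":2.0,"y":2.7,"z":0.4,"ax":0,"ay":0,"az":0,"gripper":-0.1},{"x":2.0,"y":2.7,"z":0.4,"ax":0,"ay":0,"az":0,"gripper":-0.1},{"x":2.0,"y":2.7,"z":0.4,"ax":0,"ay":0,"az":0,"gripper":-0.1},{"x":2.0,"y":2.7,"z":0.4,"ax":0,"ay":0,"az":0,"gripper":-0.1},{"x":2.0,"y":2.7,"z":0.4,"ax":0,"ay":0,"az":0,"gripper":-0.1}]'

```text
clock: 1.95
position: [433.2, 249.2, 220.4]
ee_rot: [0.998, -0.044, 0.018, 0.035]
contact_force: [0.8, -0.1, -0.4]
gripper_width: 46.7
grasp_force: 0.0
```

Emit:
send_rows --targets '[{"x":2.0,"y":2.7,"z":0.4,"ax":0,"ay":0,"az":0,"gripper":-0.1},{"x":2.0,"y":2.7,"z":0.4,"ax":0,"ay":0,"az":0,"gripper":-0.1},{"x":2.0,"y":2.7,"z":0.4,"ax":0,"ay":0,"az":0,"gripper":-0.1},{"x":2.0,"y":2.7,"z":0.4,"ax":0,"ay":0,"az":0,"gripper":-0.1},{"x":1.0,"y":1.4,"z":0.2,"ax":0,"ay":0,"az":0,"gripper":-0.1}]'

```text
clock: 2.37
position: [512.9, 117.8, 214.2]
ee_rot: [0.998, -0.045, 0.018, 0.036]
contact_force: [-0.2, 0.2, -0.5]
gripper_width: 47.1
grasp_force: 0.0
```

Emit:
send_rows --targets '[{"x":0,"y":0,"z":0,"ax":0,"ay":0,"az":0,"gripper":-0.1},{"x":0,"y":0,"z":0,"ax":0,"ay":0,"az":0,"gripper":-0.1}]'

```text
clock: 2.53
position: [512.1, 119.8, 214.2]
ee_rot: [0.998, -0.045, 0.018, 0.036]
contact_force: [-0.2, 1.1, 0.8]
gripper_width: 46.9
grasp_force: 0.0
```

```bash
python3 -c "
from h import *
delta(np.array([539,82.6,129.7])-17*N,Rt(-RR,-N))"
```

```text
t 2.53 pos [512.1 119.8 214.2] F [-0.18  1.11  0.76] w 46.9 g 0.0
turn [-0.    0.   -0.18] shift now [ 2.67  2.87 10.48] shift after [ 2.66  2.87 10.48]
```

Emit:
send_rows --targets '[{"x":1.33,"y":1.43,"z":0.5,"ax":0,"ay":0,"az":0,"gripper":-0.1},{"x":1.33,"y":1.43,"z":1.0,"ax":0,"ay":0,"az":0,"gripper":-0.1},{"x":0,"y":0,"z":2.5,"ax":0,"ay":0,"az":0,"gripper":-0.1},{"x":0,"y":0,"z":2.0,"ax":0,"ay":0,"az":0,"gripper":-0.1},{"x":0,"y":0,"z":1.5,"ax":0,"ay":0,"az":0,"gripper":-0.1}]'

```text
clock: 2.95
position: [537.5, 85.2, 141.1]
ee_rot: [0.998, -0.043, 0.017, 0.036]
contact_force: [-0.4, 0.4, -0.5]
gripper_width: 47.3
grasp_force: 0.0
```

Emit:
send_rows --targets '[{"x":0,"y":0,"z":0,"ax":0,"ay":0,"az":0,"gripper":-0.1},{"x":0,"y":0,"z":0,"ax":0,"ay":0,"az":0,"gripper":-0.1}]'

```text
clock: 3.12
position: [538.1, 85.5, 142.4]
ee_rot: [0.998, -0.043, 0.018, 0.036]
contact_force: [0.6, 0.5, 0.8]
gripper_width: 47.2
grasp_force: 0.0
```

Run:
```python
from h import *
delta(np.array([539,82.6,129.7])-17*N,Rt(-RR,-N))
a,_=grab('side'); b,_=grab('top'); f=lambda i:cv2.resize(i[...,::-1],(400,600),interpolation=cv2.INTER_CUBIC)
cv2.imwrite('pics/g1.png',np.hstack([f(a[120:210,195:255]),f(b[175:250,200:250])]))
print(proj('side',[539,82.6,129.7]),proj('top',[539,82.6,129.7]))
```

```text
t 3.12 pos [538.1  85.5 142.4] F [0.57 0.53 0.76] w 47.2 g 0.0
turn [0.05 0.03 0.08] shift now [0.07 0.19 2.99] shift after [0.06 0.19 2.99]
(np.float64(235.52424332284994), np.float64(167.91812354138304)) (np.float64(224.73820856669636), np.float64(210.0213952819904))
```

View pics/g1.png

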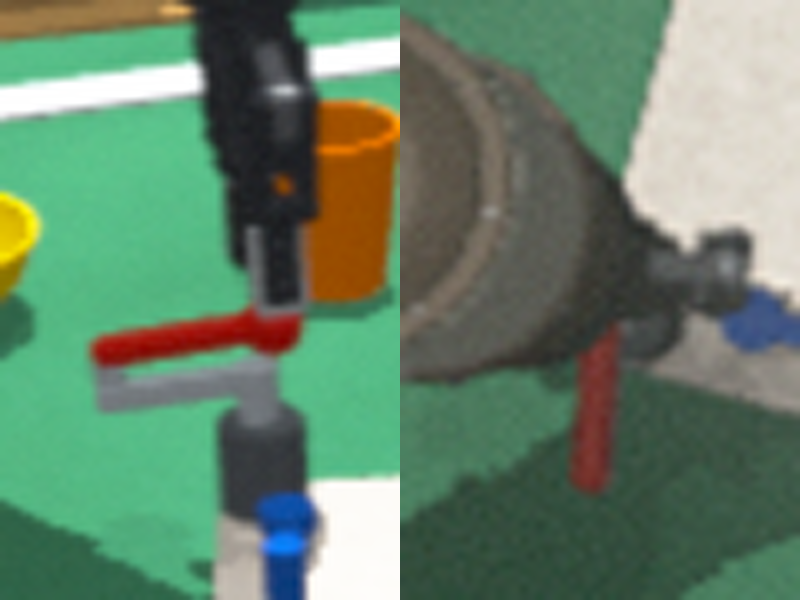

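The side view shows the fingers lined up over the ball at about (236,168), and the rod is visible to the hinge. I'll descend and close.

Emit:
send_rows --targets '[{"x":0.05,"y":0.19,"z":1.2,"ax":0,"ay":0,"az":0,"gripper":-0.1},{"x":0,"y":0,"z":1.2,"ax":0,"ay":0,"az":0,"gripper":-0.1},{"x":0,"y":0,"z":0.6,"ax":0,"ay":0,"az":0,"gripper":0.2},{"x":0,"y":0,"z":0,"ax":0,"ay":0,"az":0,"gripper":0.25},{"x":0,"y":0,"z":0,"ax":0,"ay":0,"az":0,"gripper":0.28}]'

```text
clock: 3.63
position: [540.3, 81.1, 113.5]
ee_rot: [0.998, -0.043, 0.019, 0.036]
contact_force: [0.6, 0.6, -0.0]
gripper_width: 30.6
grasp_force: 0.0
```

Emit:
send_rows --targets '[{"x":0,"y":0,"z":0,"ax":0,"ay":0,"az":0,"gripper":0.32},{"x":0,"y":0,"z":0,"ax":0,"ay":0,"az":0,"gripper":0.35}]'

```text
clock: 3.8
position: [540.4, 81.1, 113.7]
ee_rot: [0.998, -0.043, 0.019, 0.035]
contact_force: [-1.0, -0.5, 0.5]
gripper_width: 27.8
grasp_force: 0.0
```

Emit:
send_rows --targets '[{"x":0,"y":0,"z":0,"ax":0,"ay":0,"az":0,"gripper":0.39},{"x":0,"y":0,"z":0,"ax":0,"ay":0,"az":0,"gripper":0.42}]'

```text
clock: 3.97
position: [540.4, 81.2, 113.4]
ee_rot: [0.998, -0.043, 0.019, 0.035]
contact_force: [0.3, 1.2, 0.1]
gripper_width: 24.8
grasp_force: 9.5
```

Run:
```python
from h import *
s=arm.read_state(); C=R.from_quat(s['ee_rot']).as_matrix(); print(s['contact_force'].round(2),s['wrist_torque'].round(3),s['grasp_force'])
h=C.T@(np.array([471.3,88.3,125])-s['position']); b=C.T@(np.array([539,82.6,129.7])-s['position']); print('h',h.round(1),'b',b.round(1))
for a in(4,5): print(a,((h-R.from_rotvec([0,np.deg2rad(a),0]).apply(h))/10).round(3))
```

```text
[0.33 1.2  0.12] [ 0.413  0.04  -0.01 ] 9.514287114143372
h [-69.   -0.2 -14.5] b [ -0.9  -0.2 -16.4]
4 [ 0.084  0.    -0.485]
5 [ 0.1    0.    -0.607]
```

Emit:
send_rows --targets '[{"x":0.05,"y":0,"z":-0.3,"ax":0,"ay":2.5,"az":0,"gripper":0.42},{"x":0.1,"y":0,"z":-0.607,"ax":0,"ay":5,"az":0,"gripper":0.42},{"x":0.1,"y":0,"z":-0.607,"ax":0,"ay":5,"az":0,"gripper":0.42}]'

```text
clock: 4.22
position: [541.6, 82.6, 128.2]
ee_rot: [0.99, -0.04, 0.128, 0.04]
contact_force: [4.2, -4.6, -0.9]
gripper_width: 24.7
grasp_force: 9.6
```

Emit:
send_rows --targets '[{"x":0.1,"y":0,"z":-0.607,"ax":0,"ay":5,"az":0,"gripper":0.42},{"x":0.1,"y":0,"z":-0.607,"ax":0,"ay":5,"az":0,"gripper":0.42},{"x":0,"y":0,"z":0,"ax":0,"ay":0,"az":0,"gripper":0.42}]'

```text
clock: 4.47
position: [544.8, 76.1, 139.2]
ee_rot: [0.981, -0.037, 0.185, 0.049]
contact_force: [-0.4, 2.6, 1.2]
gripper_width: 24.7
grasp_force: 9.7
```

Run:
```python
from h import *
s=arm.read_state(); print(s['contact_force'].round(2),s['wrist_torque'].round(3),s['grasp_force'],s['gripper_width'])
z=grab('side'); W,pl,red,blue,cp,npl,nb,cb,q=analyse('side',*z)
print('tilt',np.arccos(npl@nb),npl.round(3)); B,O,sz,a=bedpose(W,pl,npl,cp); print(O.round(1),sz,a)
x,r=fithandle(W[red],B,O,3.3,.4); print(x.round(3),r)
cv2.imwrite('pics/g2.png',cv2.resize(z[0][90:210,180:300,::-1],(600,600),interpolation=cv2.INTER_CUBIC))
```

```text
[-0.37  2.63  1.23] [0.995 0.742 0.322] 9.74096193909645 24.70541720812811
tilt 0.03707353059117554 [-0.015  0.033  0.999]
[613.9 -44.7  -1. ] (222.8743896484375, 259.8721008300781) -0.2832395656289961
[ 3.298  0.299  1.681  0.449 -0.171] 1.613506739684804
```

View pics/g2.png

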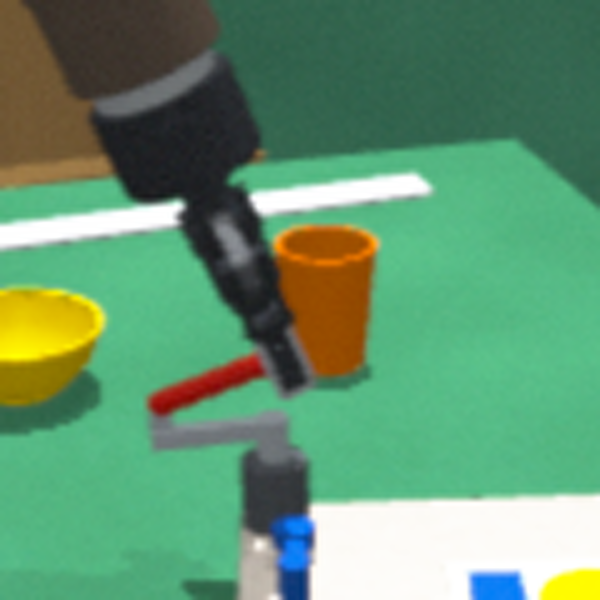

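The lift rocked the bed: tilt reads 0.037 while fold is only about 0.30. I'll check how the actual tool pose differs from the intended one before going on.

Run:
```python
from h import *
s=arm.read_state(); C=R.from_quat(s['ee_rot']).as_matrix(); C0=R.from_quat([0.998,-0.043,0.019,0.035]).as_matrix()
print(np.rad2deg(R.from_matrix(C0.T@C).as_rotvec()).round(2)); print(s['joints'].round(3),s['position'].round(1),s['joint_vel'].round(3),s['contact_force'].round(1))
h=np.array([471.3,88.3,125]); print('hinge in tool',(C.T@(h-s['position'])).round(1), 'ball in tool z-17:', (s['position']-17*C[:,2]).round(1))
```

```text
[-0.81 19.1   0.32]
[ 0.496  0.211 -0.799  0.777 -0.39   0.294] [545.4  75.4 139.2] [ 0.007  0.029  0.063 -0.123 -0.059  0.047] [-2.   1.7  0.3]
hinge in tool [-74.8  -6.9 -14.7] ball in tool z-17: [539.4  77.2 155. ]
```

Row clipping near the wrist singularity (joint 5 at -0.39) let the tool drift about 7 mm sideways, which tipped the bed. I'll move back in small steps and stop pitching the tool.

Emit:
send_rows --targets '[{"x":-0.19,"y":-0.23,"z":0,"ax":0,"ay":0,"az":0,"gripper":0.42},{"x":-0.19,"y":-0.23,"z":0,"ax":0,"ay":0,"az":0,"gripper":0.42},{"x":-0.19,"y":-0.23,"z":0,"ax":0,"ay":0,"az":0,"gripper":0.41},{"x":0,"y":0,"z":0,"ax":0,"ay":0,"az":0,"gripper":0.4},{"x":0,"y":0,"z":0,"ax":0,"ay":0,"az":0,"gripper":0.4}]'

```text
clock: 4.93
position: [541.5, 82.5, 135.8]
ee_rot: [0.981, -0.041, 0.184, 0.05]
contact_force: [1.3, -2.6, -2.0]
gripper_width: 25.5
grasp_force: 1.7
```

```bash
cat > chk.py <<'E'
from h import *
import sys
th0,ph0=float(sys.argv[1]),float(sys.argv[2]); cams=sys.argv[3:] or ['side']
s=arm.read_state(); C=R.from_quat(s['ee_rot']).as_matrix(); print('t',s['clock'].__round__(2),'pos',s['position'].round(1),'F',s['contact_force'].round(2),'T',s['wrist_torque'].round(3),'g',round(s['grasp_force'],1),'w',round(s['gripper_width'],1),'q',s['joints'].round(2))
for c in cams:
    z=grab(c); W,pl,red,blue,cp,npl,nb,cb,q=analyse(c,*z)
    B,O,sz,a=bedpose(W,pl,npl,cp)
    x,r=fithandle(W[red],B,O,th0,ph0) if red.sum()>20 else (np.zeros(5),0)
    ax,hi,ba,rr=handlepts(B,O,x[0],x[1],x[2:5])
    print(c,'tilt',np.arccos(npl@nb).round(4),'signed',((npl-nb)@np.array([-.38,.92,0])).round(4),'n',npl.round(3),'O',O.round(1),np.round(sz),a.round(3),'handle',x.round(2),r.round(2),red.sum())
    print('  axis',ax.round(1),'hinge',hi.round(1),'ball',ba.round(1),'r',rr.round(3),'hinge in tool',(C.T@(hi-s['position'])).round(1),'ball in tool',(C.T@(ba-s['position'])).round(1))
E
python3 chk.py 3.3 .4
```

```text
t 4.93 pos [541.5  82.5 135.8] F [ 1.3  -2.64 -1.99] T [-0.369  0.642 -0.171] g 1.7 w 25.5 q [ 0.51  0.21 -0.81  0.8  -0.39  0.25]
side tilt 0.0796 signed 0.0791 n [-0.032  0.072  0.997] O [ 6.139e+02 -4.420e+01 -4.000e-01] [224. 259.] -0.28 handle [ 3.3   0.35 -0.6   1.64 -0.59] 1.56 85
  axis [529.   82.5 105.7] hinge [468.9  91.3 123.2] ball [531.5  85.2 149.2] r [-0.992  0.122 -0.04 ] hinge in tool [-72.6  -2.6 -15.1] ball in tool [ -4.7  -0.6 -16.3]
```

The bed is back at rest: tilt 0.0796, origin within 1 mm, fold 0.35. I'll carry the ball along its arc with the tool orientation fixed and a light grip.

Emit:
send_rows --targets '[{"x":-0.03,"y":0,"z":-0.44,"ax":0,"ay":0,"az":0,"gripper":0.41},{"x":-0.04,"y":0,"z":-0.44,"ax":0,"ay":0,"az":0,"gripper":0.41},{"x":-0.09,"y":0,"z":-0.43,"ax":0,"ay":0,"az":0,"gripper":0.41},{"x":-0.1,"y":0,"z":-0.43,"ax":0,"ay":0,"az":0,"gripper":0.41},{"x":0,"y":0,"z":0,"ax":0,"ay":0,"az":0,"gripper":0.41}]'

```text
clock: 5.4
position: [532.3, 84.9, 152.2]
ee_rot: [0.981, -0.04, 0.184, 0.049]
contact_force: [-0.2, -2.6, 1.4]
gripper_width: 25.3
grasp_force: 5.0
```

```bash
python3 chk.py 3.3 .6
```

```text
t 5.4 pos [532.3  84.9 152.2] F [-0.19 -2.59  1.43] T [-0.609  0.887 -0.381] g 5.0 w 25.3 q [ 0.55  0.18 -0.79  0.72 -0.44  0.31]
side tilt 0.0793 signed 0.0788 n [-0.031  0.072  0.997] O [ 6.141e+02 -4.420e+01 -4.000e-01] [223. 259.] -0.28 handle [3.28 0.62 0.55 0.47 0.27] 1.3 83
  axis [530.3  81.3 106.6] hinge [470.4  91.3 124.1] ball [524.   86.2 165.6] r [-0.989  0.143 -0.041] hinge in tool [-68.1  -2.6   3.2] ball in tool [ -2.9   0.6 -15.6]
```

Emit:
send_rows --targets '[{"x":-0.15,"y":0.02,"z":-0.42,"ax":0,"ay":0,"az":0,"gripper":0.41},{"x":-0.15,"y":0.02,"z":-0.41,"ax":0,"ay":0,"az":0,"gripper":0.41},{"x":-0.2,"y":0.02,"z":-0.4,"ax":0,"ay":0,"az":0,"gripper":0.41},{"x":-0.2,"y":0.02,"z":-0.39,"ax":0,"ay":0,"az":0,"gripper":0.41},{"x":-0.25,"y":0,"z":-0.37,"ax":0,"ay":0,"az":0,"gripper":0.41}]'

```text
clock: 5.87
position: [516.8, 87.6, 166.9]
ee_rot: [0.981, -0.04, 0.184, 0.048]
contact_force: [1.6, -1.4, -1.0]
gripper_width: 25.3
grasp_force: 4.8
```

Emit:
send_rows --targets '[{"x":-0.25,"y":0,"z":-0.36,"ax":0,"ay":0,"az":0,"gripper":0.41},{"x":-0.45,"y":0,"z":-0.5,"ax":0,"ay":0,"az":0,"gripper":0.41},{"x":-0.5,"y":0,"z":-0.48,"ax":0,"ay":0,"az":0,"gripper":0.41},{"x":0,"y":0,"z":0,"ax":0,"ay":0,"az":0,"gripper":0.41}]'

```text
clock: 6.2
position: [500.3, 89.9, 175.4]
ee_rot: [0.981, -0.04, 0.185, 0.048]
contact_force: [-1.1, 0.3, 1.0]
gripper_width: 25.2
grasp_force: 4.8
```

```bash
python3 chk.py 3.3 1.2
```

```text
t 6.2 pos [500.3  89.9 175.4] F [-1.13  0.3   1.  ] T [0.317 0.763 0.104] g 4.8 w 25.2 q [ 0.62  0.1  -0.8   0.64 -0.52  0.33]
side tilt 0.0785 signed 0.078 n [-0.032  0.071  0.997] O [ 6.142e+02 -4.410e+01 -4.000e-01] [224. 260.] -0.28 handle [ 3.29  1.15 -0.08  0.98  0.02] 1.77 64
  axis [529.8  81.8 106.5] hinge [469.7  90.9 124. ] ball [495.5  91.7 186.9] r [-0.991  0.129 -0.041] hinge in tool [-47.3  -2.2  36.6] ball in tool [ -0.4  -0.4 -12.6]
```

Emit:
send_rows --targets '[{"x":-0.48,"y":0,"z":-0.4,"ax":0,"ay":0,"az":0,"gripper":0.41},{"x":-0.49,"y":0,"z":-0.36,"ax":0,"ay":0,"az":0,"gripper":0.41},{"x":-0.5,"y":0,"z":-0.29,"ax":0,"ay":0,"az":0,"gripper":0.41},{"x":-0.5,"y":0,"z":-0.24,"ax":0,"ay":0,"az":0,"gripper":0.41},{"x":0,"y":0,"z":0,"ax":0,"ay":0,"az":0,"gripper":0.41}]'

```text
clock: 6.67
position: [477.0, 91.9, 179.4]
ee_rot: [0.981, -0.04, 0.184, 0.049]
contact_force: [-0.5, 0.2, 0.9]
gripper_width: 25.2
grasp_force: 4.9
```

```bash
python3 chk.py 3.3 1.5 side top
```

```text
t 6.67 pos [477.   91.9 179.4] F [-0.5   0.2   0.86] T [0.403 0.772 0.07 ] g 4.9 w 25.2 q [ 0.66  0.05 -0.84  0.64 -0.54  0.3 ]
side tilt 0.0785 signed 0.078 n [-0.031  0.071  0.997] O [ 6.141e+02 -4.350e+01 -5.000e-01] [223. 260.] -0.284 handle [ 3.32  1.5  -0.59 -0.03  0.04] 1.27 58
  axis [529.8  81.8 106.4] hinge [469.5  89.7 124. ] ball [472.   94.  191.8] r [-0.993  0.109 -0.039] hinge in tool [-27.1  -1.6  49. ] ball in tool [ -0.3  -0.7 -13.5]
top tilt 0.0807 signed 0.0801 n [-0.034  0.073  0.997] O [618.  -43.5   1.4] [220. 260.] -0.279 handle [3.34 1.52 0.02 0.05 1.2 ] 12.48 47
  axis [533.3  81.7 108.8] hinge [472.9  88.  126.3] ball [474.3  92.7 194.2] r [-0.996  0.081 -0.04 ] hinge in tool [-23.   -0.1  48.1] ball in tool [  2.8   0.6 -14.8]
```

The handle is upright (fold ≈1.5) with the bed undisturbed. I'll release, back off along the fingers, and set the tool vertical and shut to use as a pusher.

Emit:
send_rows --targets '[{"x":0,"y":0,"z":0,"ax":0,"ay":0,"az":0,"gripper":0.3},{"x":0,"y":0,"z":0,"ax":0,"ay":0,"az":0,"gripper":0.1},{"x":0,"y":0,"z":-0.5,"ax":0,"ay":0,"az":0,"gripper":0.0},{"x":0,"y":0,"z":-1.5,"ax":0,"ay":0,"az":0,"gripper":0.0},{"x":0,"y":0,"z":-2.5,"ax":0,"ay":0,"az":0,"gripper":0.0}]'

```text
clock: 7.18
position: [460.5, 95.3, 219.0]
ee_rot: [0.981, -0.041, 0.181, 0.051]
contact_force: [1.2, -0.5, 0.4]
gripper_width: 42.7
grasp_force: 0.0
```

```bash
python3 - <<'E'
from h import *
delta([474,20,230],Rt([1,0,0],[0,0,-1]))
E
python3 chk.py 3.3 1.5 side top
```

```text
t 7.18 pos [460.5  95.3 219. ] F [ 1.2  -0.47  0.44] w 42.7 g 0.0
turn [  5.91 -20.9   -4.7 ] shift now [2.11 7.43 0.32] shift after [ 1.35  7.53 -1.1 ]
t 7.18 pos [460.5  95.3 219. ] F [ 1.2  -0.47  0.44] T [ 0.225  0.616 -0.02 ] g 0.0 w 42.7 q [ 0.72 -0.02 -0.77  0.53 -0.69  0.38]
side tilt 0.0796 signed 0.0791 n [-0.032  0.072  0.997] O [ 6.144e+02 -4.260e+01 -5.000e-01] [226. 259.] -0.279 handle [ 3.33  1.5  -0.1  -0.1   0.1 ] 1.38 131
  axis [529.9  82.3 106.3] hinge [469.5  89.1 123.9] ball [472.4  93.5 191.7] r [-0.995  0.089 -0.038] hinge in tool [-25.4  -2.9  92.2] ball in tool [ 1.3 -1.8 29.7]
top tilt 0.0807 signed 0.0802 n [-0.033  0.074  0.997] O [617.6 -43.6   1.4] [220. 260.] -0.278 handle [3.34 1.49 0.03 0.05 0.88] 1.37 60
  axis [533.   81.7 108.5] hinge [472.6  88.1 126.1] ball [475.5  92.8 193.9] r [-0.996  0.083 -0.039] hinge in tool [-21.8  -2.1  91.4] ball in tool [ 5.  -1.1 28.9]
```

Emit:
send_rows --targets '[{"x":0,"y":0,"z":-2.0,"ax":0,"ay":0,"az":0,"gripper":0.3},{"x":0,"y":1.5,"z":0,"ax":1.48,"ay":-5.22,"az":-1.18,"gripper":0.7},{"x":0,"y":2.0,"z":0,"ax":1.48,"ay":-5.22,"az":-1.18,"gripper":1},{"x":0,"y":2.0,"z":0,"ax":1.48,"ay":-5.22,"az":-1.18,"gripper":1},{"x":0,"y":2.0,"z":0,"ax":1.48,"ay":-5.22,"az":-1.18,"gripper":1}]'

```text
clock: 7.7
position: [450.8, 29.4, 244.2]
ee_rot: [1.0, -0.002, 0.018, 0.003]
contact_force: [1.2, -0.3, 1.0]
gripper_width: 0.2
grasp_force: 0.0
```

Emit:
send_rows --targets '[{"x":0,"y":0,"z":0,"ax":0,"ay":0,"az":0,"gripper":1},{"x":0,"y":0,"z":0,"ax":0,"ay":0,"az":0,"gripper":1}]'

```text
clock: 7.87
position: [452.0, 27.7, 243.0]
ee_rot: [1.0, -0.007, 0.019, 0.005]
contact_force: [-0.6, -0.4, 0.3]
gripper_width: -0.2
grasp_force: 0.0
```

```bash
cat > path.py <<'E'
from h import *
import sys
# pusher circle: centre moves from c0 to c1 as the bed comes level (frac of 498 deg of crank)
a0,a1,n,thnow=map(float,sys.argv[1:5]); n=int(n); rad=57; lag=28
s=arm.read_state(); M=R.from_quat(s['ee_rot']).as_matrix()
pos=s['position']; print('pos',pos.round(1),'vert err deg',np.rad2deg(R.from_matrix(M.T@Rt([1,0,0],[0,0,-1])).as_rotvec()).round(2))
done0=float(sys.argv[5])   # crank deg already done
prev=pos
for i,a in enumerate(np.linspace(a0,a1,n)):
    d=np.clip(done0+max(0,(thnow+lag)-a),0,600)/498
    p=np.array([528.6+6.6*d+rad*np.cos(np.deg2rad(a)),88.4-14.6*d+rad*np.sin(np.deg2rad(a)),178+11*d])
    print(i,round(a),'step',((M.T@(p-prev))/10).round(2),'at',p.round(0)); prev=p
E
python3 path.py 215 -25 13 175 0
```

```text
pos [452.   27.7 243. ] vert err deg [ 0.62 -2.21 -0.78]
0 215 step [ 2.69 -2.91  6.58] at [482.  56. 178.]
1 195 step [-0.85 -1.76 -0.07] at [474.  73. 178.]
2 175 step [-0.17 -1.91 -0.07] at [472.  93. 179.]
3 155 step [ 0.52 -1.86 -0.04] at [478. 111. 179.]
4 135 step [ 1.14 -1.58 -0.02] at [489. 127. 180.]
5 115 step [ 1.63 -1.1   0.01] at [506. 137. 180.]
6 95 step [ 1.93 -0.48  0.03] at [525. 142. 180.]
7 75 step [2.   0.2  0.04] at [545. 140. 181.]
8 55 step [1.83 0.87 0.04] at [563. 131. 181.]
9 35 step [1.45 1.44 0.03] at [578. 116. 182.]
10 15 step [0.89 1.84 0.01] at [586.  98. 182.]
11 -5 step [ 0.23  2.03 -0.01] at [588.  77. 183.]
12 -25 step [-0.46  1.98 -0.04] at [583.  58. 183.]
```

Emit:
send_rows --targets '[{"x":1.35,"y":-1.4,"z":2.3,"ax":0.6,"ay":-2.2,"az":-0.8,"gripper":1},{"x":1.35,"y":-1.4,"z":2.2,"ax":0,"ay":0,"az":0,"gripper":1},{"x":0,"y":0,"z":2.0,"ax":0,"ay":0,"az":0,"gripper":1},{"x":0,"y":0,"z":0,"ax":0,"ay":0,"az":0,"gripper":1},{"x":0,"y":0,"z":0,"ax":0,"ay":0,"az":0,"gripper":1}]'

```text
clock: 8.28
position: [477.7, 56.8, 177.8]
ee_rot: [1.0, 0.003, -0.001, 0.001]
contact_force: [-0.1, -0.0, 1.3]
gripper_width: 0.2
grasp_force: 0.0
```

```bash
python3 path.py 210 -60 19 175 0
```

```text
pos [477.7  56.8 177.8] vert err deg [0.14 0.15 0.4 ]
0 210 step [ 0.16 -0.31 -0.02] at [479.  60. 178.]
1 195 step [-0.55 -1.36 -0.02] at [474.  73. 178.]
2 180 step [-0.16 -1.43 -0.04] at [472.  88. 179.]
3 165 step [ 0.22 -1.43 -0.04] at [474. 102. 179.]
4 150 step [ 0.6  -1.33 -0.04] at [480. 115. 179.]
5 135 step [ 0.93 -1.13 -0.04] at [489. 127. 180.]
6 120 step [ 1.21 -0.85 -0.04] at [501. 135. 180.]
7 105 step [ 1.4  -0.52 -0.04] at [515. 141. 180.]
8 90 step [ 1.5  -0.14 -0.04] at [530. 142. 180.]
9 75 step [ 1.49  0.25 -0.04] at [545. 140. 181.]
10 60 step [ 1.39  0.62 -0.04] at [559. 134. 181.]
11 45 step [ 1.19  0.96 -0.03] at [571. 124. 181.]
12 30 step [ 0.92  1.23 -0.03] at [580. 112. 182.]
13 15 step [ 0.58  1.42 -0.03] at [586.  98. 182.]
14 0 step [ 0.2   1.52 -0.03] at [588.  82. 182.]
15 -15 step [-0.18  1.52 -0.03] at [587.  67. 183.]
16 -30 step [-0.56  1.41 -0.03] at [581.  53. 183.]
17 -45 step [-0.89  1.22 -0.03] at [572.  41. 183.]
18 -60 step [-1.17  0.94 -0.03] at [561.  31. 184.]
```

Emit:
send_rows --targets '[{"x":0.16,"y":-0.31,"z":-0.02,"ax":0,"ay":0,"az":0,"gripper":1},{"x":-0.55,"y":-1.36,"z":-0.02,"ax":0,"ay":0,"az":0,"gripper":1},{"x":-0.16,"y":-1.43,"z":-0.04,"ax":0,"ay":0,"az":0,"gripper":1},{"x":0.22,"y":-1.43,"z":-0.04,"ax":0,"ay":0,"az":0,"gripper":1},{"x":0.6,"y":-1.33,"z":-0.04,"ax":0,"ay":0,"az":0,"gripper":1}]'

```text
clock: 8.7
position: [481.5, 116.2, 182.2]
ee_rot: [1.0, 0.003, 0.001, -0.0]
contact_force: [-0.5, -1.7, 0.7]
gripper_width: -0.2
grasp_force: 0.6
```

```bash
python3 chk.py 2.7 1.5 side top; python3 path.py 135 0 2 175 0|head -1
python3 - <<'E'
from h import *
a,_=grab('side'); b,_=grab('top'); f=lambda i:cv2.resize(i[...,::-1],(400,600),interpolation=cv2.INTER_CUBIC)
cv2.imwrite('pics/g3.png',np.hstack([f(a[90:210,185:265]),f(b[160:250,190:250])]))
E
```

```text
t 8.7 pos [481.5 116.2 182.2] F [-0.53 -1.73  0.74] T [-0.409  0.075 -0.022] g 0.6 w -0.2 q [ 0.57  0.21 -0.38  0.   -0.98  1.01]
side tilt 0.0711 signed 0.0707 n [-0.029  0.064  0.998] O [ 6.142e+02 -4.340e+01 -5.000e-01] [225. 259.] -0.279 handle [ 2.48  1.6   1.25 -9.73  2.78] 1.81 82
  axis [531.3  71.  110.1] hinge [495.5 120.7 125.9] ball [492.6 126.5 193.6] r [-0.587  0.807 -0.069] hinge in tool [13.9 -4.4 56.3] ball in tool [ 11.2 -10.2 -11.4]
pos [483.1 117.6 181.6] vert err deg [-0.08 -0.22  0.44]Traceback (most recent call last):
  File "chk.py", line 10, in <module>
    print(c,'tilt',np.arccos(npl@nb).round(4),'signed',((npl-nb)@np.array([-.38,.92,0])).round(4),'n',npl.round(3),'O',O.round(1),np.round(sz),a.round(3),'handle',x.round(2),r.round(2),red.sum())
                                                                                                                                                                              ^^^^^^^
AttributeError: 'int' object has no attribute 'round'
```

View pics/g3.png

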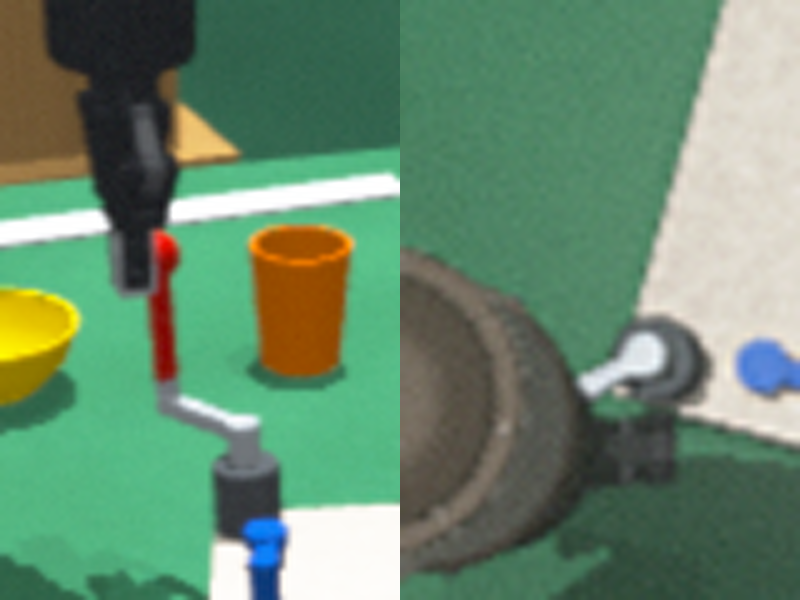

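The pusher is behind the ball, the handle is upright, and the arm has turned about 50°. The tilt has dropped to 0.071, matching the thread pitch, so I'll continue.

Emit:
send_rows --targets '[{"x":0.8,"y":-1.0,"z":0,"ax":0,"ay":0,"az":0,"gripper":1},{"x":1.2,"y":-0.85,"z":-0.04,"ax":0,"ay":0,"az":0,"gripper":1},{"x":1.4,"y":-0.52,"z":-0.04,"ax":0,"ay":0,"az":0,"gripper":1},{"x":1.5,"y":-0.14,"z":-0.04,"ax":0,"ay":0,"az":0,"gripper":1},{"x":1.49,"y":0.25,"z":-0.04,"ax":0,"ay":0,"az":0,"gripper":1}]'

```text
clock: 9.32
position: [545.6, 138.4, 181.7]
ee_rot: [1.0, 0.003, -0.001, 0.001]
contact_force: [-2.5, -0.9, 1.3]
gripper_width: 0.2
grasp_force: 1.2
```

Emit:
send_rows --targets '[{"x":1.39,"y":0.62,"z":-0.04,"ax":0,"ay":0,"az":0,"gripper":1},{"x":1.19,"y":0.96,"z":-0.03,"ax":0,"ay":0,"az":0,"gripper":1},{"x":0.92,"y":1.23,"z":-0.03,"ax":0,"ay":0,"az":0,"gripper":1},{"x":0.58,"y":1.42,"z":-0.03,"ax":0,"ay":0,"az":0,"gripper":1},{"x":0.2,"y":1.52,"z":-0.03,"ax":0,"ay":0,"az":0,"gripper":1}]'

```text
clock: 9.73
position: [589.6, 80.9, 183.2]
ee_rot: [1.0, 0.002, 0.0, -0.0]
contact_force: [-0.7, 0.7, 1.1]
gripper_width: 0.1
grasp_force: 0.8
```

```bash
sed -i "s/(np.zeros(5),0)/(np.zeros(5),np.float64(0))/" chk.py; python3 chk.py -0.4 1.55 side top; python3 path.py -15 -225 15 175 0
```

```text
t 9.73 pos [589.6  80.9 183.2] F [-0.69  0.66  1.06] T [0.413 0.323 0.041] g 0.8 w 0.1 q [ 0.41  0.37 -0.14 -0.   -1.06  1.17]
side tilt 0.0455 signed 0.0453 n [-0.018  0.041  0.999] O [614.4 -43.6  -0.8] [224. 260.] -0.281 handle [-0.43  1.48  6.24 -0.47  2.51] 2.23 146
  axis [537.8  77.6 113.3] hinge [583.   39.5 135.7] ball [577.3  46.1 203.1] r [ 0.76  -0.649  0.041] hinge in tool [-6.8 41.4 47.5] ball in tool [-12.5  34.8 -19.9]
top tilt 0.047 signed 0.0467 n [-0.02   0.043  0.999] O [617.4 -43.8   1. ] [220. 260.] -0.276 handle [0. 0. 0. 0. 0.] 0.0 0
  axis [533.9  77.8 112.2] hinge [591.3  62.3 134. ] ball [525.9  80.9 131.9] r [ 0.962 -0.272  0.031] hinge in tool [ 1.5 18.6 49.2] ball in tool [-63.8  -0.2  51.3]
pos [589.1  79.5 183.4] vert err deg [ 0.02 -0.02  0.14]
0 -15 step [-0.26  1.22  0.06] at [587.  67. 183.]
1 -30 step [-0.55  1.42 -0.03] at [581.  53. 183.]
2 -45 step [-0.89  1.22 -0.03] at [572.  41. 183.]
3 -60 step [-1.16  0.95 -0.03] at [561.  31. 184.]
4 -75 step [-1.36  0.61 -0.03] at [547.  25. 184.]
5 -90 step [-1.46  0.23 -0.03] at [532.  23. 184.]
6 -105 step [-1.46 -0.15 -0.03] at [518.  24. 185.]
7 -120 step [-1.35 -0.53 -0.03] at [504.  30. 185.]
8 -135 step [-1.16 -0.86 -0.03] at [493.  38. 185.]
9 -150 step [-0.88 -1.14 -0.03] at [484.  50. 186.]
10 -165 step [-0.55 -1.33 -0.03] at [478.  63. 186.]
11 -180 step [-0.17 -1.43 -0.03] at [477.  77. 186.]
12 -195 step [ 0.22 -1.43 -0.03] at [479.  91. 187.]
13 -210 step [ 0.59 -1.33 -0.03] at [485. 105. 187.]
14 -225 step [ 0.93 -1.13 -0.03] at [494. 116. 187.]
```

Emit:
send_rows --targets '[{"x":-0.26,"y":1.22,"z":0,"ax":0,"ay":0,"az":0,"gripper":1},{"x":-0.55,"y":1.42,"z":-0.03,"ax":0,"ay":0,"az":0,"gripper":1},{"x":-0.89,"y":1.22,"z":-0.03,"ax":0,"ay":0,"az":0,"gripper":1},{"x":-1.16,"y":0.95,"z":-0.03,"ax":0,"ay":0,"az":0,"gripper":1},{"x":-1.36,"y":0.61,"z":-0.03,"ax":0,"ay":0,"az":0,"gripper":1}]'

```text
clock: 10.25
position: [545.9, 25.5, 185.1]
ee_rot: [1.0, 0.002, 0.001, -0.0]
contact_force: [1.1, 0.2, 0.1]
gripper_width: -0.1
grasp_force: 0.7
```

Emit:
send_rows --targets '[{"x":-1.46,"y":0.23,"z":-0.03,"ax":0,"ay":0,"az":0,"gripper":1},{"x":-1.46,"y":-0.15,"z":-0.03,"ax":0,"ay":0,"az":0,"gripper":1},{"x":-1.35,"y":-0.53,"z":-0.03,"ax":0,"ay":0,"az":0,"gripper":1},{"x":-1.16,"y":-0.86,"z":-0.03,"ax":0,"ay":0,"az":0,"gripper":1},{"x":-0.88,"y":-1.14,"z":-0.03,"ax":0,"ay":0,"az":0,"gripper":1}]'

```text
clock: 10.67
position: [482.3, 49.7, 187.1]
ee_rot: [1.0, 0.002, 0.001, 0.0]
contact_force: [1.2, -0.4, 0.2]
gripper_width: -0.1
grasp_force: 0.5
```

Emit:
send_rows --targets '[{"x":-0.55,"y":-1.33,"z":-0.03,"ax":0,"ay":0,"az":0,"gripper":1},{"x":-0.17,"y":-1.43,"z":-0.03,"ax":0,"ay":0,"az":0,"gripper":1},{"x":0.22,"y":-1.43,"z":-0.03,"ax":0,"ay":0,"az":0,"gripper":1}]'

```text
clock: 10.92
position: [476.6, 91.8, 187.8]
ee_rot: [1.0, 0.002, 0.0, 0.0]
contact_force: [0.5, -2.3, -1.5]
gripper_width: 0.0
grasp_force: 0.7
```

```bash
python3 chk.py 2.3 1.55 side top; python3 path.py -210 -300 7 175 0
```

```text
t 10.92 pos [476.6  91.8 187.8] F [ 0.46 -2.32 -1.5 ] T [-0.447 -0.153  0.008] g 0.7 w 0.0 q [ 0.53  0.19 -0.39  0.   -0.99  1.05]
side tilt 0.0183 signed 0.0181 n [-0.008  0.016  1.   ] O [614.4 -43.1  -1.2] [225. 259.] -0.279 handle [ 2.92  1.5   6.39 -0.57  0.23] 1.93 56
  axis [538.9  74.9 114.6] hinge [486.2 104.3 133.7] ball [489.8 103.1 201.6] r [-0.875  0.484 -0.014] hinge in tool [  9.7 -12.5  54. ] ball in tool [ 13.3 -11.2 -13.9]
top tilt 0.0178 signed 0.0176 n [-0.009  0.017  1.   ] O [617.8 -43.5   0.7] [220. 260.] -0.279 handle [0. 0. 0. 0. 0.] 0.0 0
  axis [535.8  75.2 116. ] hinge [593.3  59.1 136.7] ball [528.   77.8 135.9] r [ 0.961 -0.275  0.013] hinge in tool [116.5  33.2  51.1] ball in tool [51.3 14.2 52. ]
pos [478.1  93.5 187.6] vert err deg [-0.02 -0.09  0.41]
0 -210 step [ 0.67 -1.13  0.05] at [485. 105. 187.]
1 -225 step [ 0.93 -1.13 -0.03] at [494. 116. 187.]
2 -240 step [ 1.21 -0.85 -0.03] at [506. 125. 188.]
3 -255 step [ 1.4  -0.52 -0.03] at [520. 130. 188.]
4 -270 step [ 1.5  -0.14 -0.03] at [535. 132. 188.]
5 -285 step [ 1.49  0.25 -0.03] at [550. 129. 189.]
6 -300 step [ 1.39  0.62 -0.03] at [564. 123. 189.]
```

Emit:
send_rows --targets '[{"x":0.67,"y":-1.13,"z":0,"ax":0,"ay":0,"az":0,"gripper":1},{"x":0.93,"y":-1.13,"z":-0.03,"ax":0,"ay":0,"az":0,"gripper":1},{"x":1.21,"y":-0.85,"z":-0.03,"ax":0,"ay":0,"az":0,"gripper":1},{"x":1.4,"y":-0.52,"z":-0.03,"ax":0,"ay":0,"az":0,"gripper":1},{"x":1.5,"y":-0.14,"z":-0.03,"ax":0,"ay":0,"az":0,"gripper":1}]'

```text
clock: 11.43
position: [534.9, 130.7, 187.9]
ee_rot: [1.0, 0.003, -0.001, 0.001]
contact_force: [-2.6, -1.8, 0.2]
gripper_width: 0.2
grasp_force: 0.8
```

Emit:
send_rows --targets '[{"x":0.8,"y":0.1,"z":0,"ax":0,"ay":0,"az":0,"gripper":1},{"x":0,"y":0,"z":0,"ax":0,"ay":0,"az":0,"gripper":1}]'

```text
clock: 11.6
position: [544.4, 129.5, 187.8]
ee_rot: [1.0, 0.002, 0.0, 0.0]
contact_force: [0.7, 0.2, -0.2]
gripper_width: -0.0
grasp_force: 0.0
```

```bash
for i in 1 2 3; do python3 chk.py 1 1.55 side top|grep -v axis; done; python3 chk.py 1 1.55 |tail -1;  python3 path.py -285 -330 4 175 0
```

```text
t 11.6 pos [544.4 129.5 187.8] F [ 0.74  0.17 -0.16] T [-0.009 -0.046 -0.017] g 0.0 w -0.0 q [ 0.52  0.31 -0.22  0.   -1.04  1.05]
side tilt 0.0054 signed 0.0052 n [-0.002  0.004  1.   ] O [614.2 -44.2  -1.2] [225. 259.] -0.287 handle [ 1.26  1.57  0.12  0.19 -0.15] 1.42 133
top tilt 0.0077 signed 0.0074 n [-0.005  0.007  1.   ] O [ 6.177e+02 -4.390e+01  6.000e-01] [220. 261.] -0.278 handle [0. 0. 0. 0. 0.] 0.0 0
t 11.7 pos [542.9 129.4 188.1] F [0.31 1.12 0.24] T [-0.001  0.06   0.019] g 0.0 w 0.1 q [ 0.52  0.31 -0.22  0.   -1.04  1.05]
side tilt 0.0058 signed 0.0057 n [-0.002  0.004  1.   ] O [614.4 -43.4  -1.3] [224. 260.] -0.283 handle [1.25 1.57 0.08 0.12 0.01] 1.33 131
top tilt 0.0082 signed 0.008 n [-0.005  0.008  1.   ] O [ 6.177e+02 -4.360e+01  5.000e-01] [220. 260.] -0.281 handle [0. 0. 0. 0. 0.] 0.0 0
t 11.8 pos [542.5 129.4 188.5] F [-0.48 -0.19  0.32] T [-0.039  0.003 -0.03 ] g 0.0 w -0.2 q [ 0.52  0.31 -0.22  0.   -1.04  1.05]
side tilt 0.0063 signed 0.0061 n [-0.003  0.005  1.   ] O [614.1 -43.7  -1.3] [224. 259.] -0.287 handle [ 1.25  1.57 -0.02 -0.03  0.27] 1.4 128
top tilt 0.0076 signed 0.007 n [-0.005  0.006  1.   ] O [ 6.181e+02 -4.390e+01  5.000e-01] [220. 261.] -0.279 handle [0. 0. 0. 0. 0.] 0.0 0
  axis [534.1  75.1 115.6] hinge [568.9 124.  135.5] ball [568.6 124.1 203.5] r [ 0.581  0.814 -0.002] hinge in tool [26.2  5.7 53.3] ball in tool [ 26.    5.6 -14.7]
pos [542.6 129.6 188.8] vert err deg [-0.01 -0.06  0.31]
0 -285 step [0.72 0.05 0.01] at [550. 129. 189.]
1 -300 step [ 1.39  0.62 -0.03] at [564. 123. 189.]
2 -315 step [ 1.2   0.96 -0.03] at [576. 114. 189.]
3 -330 step [ 0.92  1.23 -0.03] at [585. 101. 190.]
```

Emit:
send_rows --targets '[{"x":0.72,"y":0.05,"z":0,"ax":0,"ay":0,"az":0,"gripper":1},{"x":1.39,"y":0.62,"z":-0.03,"ax":0,"ay":0,"az":0,"gripper":1},{"x":0.65,"y":0.48,"z":0,"ax":0,"ay":0,"az":0,"gripper":1},{"x":0,"y":0,"z":0,"ax":0,"ay":0,"az":0,"gripper":1}]'

```text
clock: 12.28
position: [571.7, 117.6, 188.6]
ee_rot: [1.0, 0.002, 0.0, 0.0]
contact_force: [0.7, -0.3, 0.9]
gripper_width: 0.0
grasp_force: 0.0
```

```bash
for i in 1 2; do python3 chk.py 0.6 1.55 side top|grep -v axis; done; python3 chk.py .6 1.55 |tail -1
```

```text
t 12.28 pos [571.7 117.6 188.6] F [ 0.66 -0.35  0.93] T [ 0.056 -0.025  0.012] g 0.0 w 0.0 q [ 0.48  0.35 -0.16  0.   -1.06  1.09]
side tilt 0.0017 signed 0.0015 n [-0.001 -0.     1.   ] O [614.4 -44.5  -1.3] [224. 260.] -0.283 handle [ 0.72  1.57  1.03  0.35 -0.07] 1.51 132
top tilt 0.0034 signed 0.0025 n [-0.002  0.003  1.   ] O [ 6.181e+02 -4.400e+01  5.000e-01] [220. 261.] -0.278 handle [0. 0. 0. 0. 0.] 0.0 0
t 12.38 pos [571.  118.2 188.7] F [-0.04  0.11 -0.25] T [0.018 0.035 0.04 ] g 0.0 w 0.4 q [ 0.48  0.35 -0.16  0.   -1.06  1.09]
side tilt 0.0015 signed 0.0009 n [-0.001 -0.     1.   ] O [614.1 -43.9  -1.3] [223. 260.] -0.279 handle [ 0.71  1.57  1.34  0.39 -0.18] 1.36 138
top tilt 0.0028 signed 0.0021 n [-0.003  0.002  1.   ] O [ 6.178e+02 -4.370e+01  5.000e-01] [220. 260.] -0.28 handle [0. 0. 0. 0. 0.] 0.0 0
  axis [533.4  73.1 116.5] hinge [588.1  97.7 136.6] ball [588.8  98.  204.6] r [0.912 0.41  0.001] hinge in tool [17.3 20.8 52.3] ball in tool [ 18.1  20.5 -15.7]
```

The bed is level at about 0.002 rad. To fold the handle, I'll back off, turn the tool to the arm's direction, and go around to the outside.

Emit:
send_rows --targets '[{"x":-0.6,"y":-1.4,"z":0,"ax":0,"ay":0,"az":0,"gripper":1},{"x":0,"y":0,"z":0,"ax":0,"ay":0,"az":-6.1,"gripper":1},{"x":0,"y":0,"z":0,"ax":0,"ay":0,"az":-6.1,"gripper":1},{"x":0,"y":0,"z":0,"ax":0,"ay":0,"az":-6.1,"gripper":1},{"x":0,"y":0,"z":0,"ax":0,"ay":0,"az":-6.1,"gripper":1}]'

```text
clock: 12.95
position: [564.4, 132.7, 189.1]
ee_rot: [0.976, 0.217, 0.001, 0.0]
contact_force: [-0.2, -0.0, 0.2]
gripper_width: 0.0
grasp_force: 0.0
```

Emit:
send_rows --targets '[{"x":2.5,"y":0,"z":0,"ax":0,"ay":0,"az":0,"gripper":1},{"x":2.8,"y":0,"z":0,"ax":0,"ay":0,"az":0,"gripper":1},{"x":0,"y":2.0,"z":0,"ax":0,"ay":0,"az":0,"gripper":1},{"x":0,"y":2.1,"z":0,"ax":0,"ay":0,"az":0,"gripper":1},{"x":0,"y":0,"z":0,"ax":0,"ay":0,"az":0,"gripper":1}]'

```text
clock: 13.37
position: [630.8, 115.4, 188.5]
ee_rot: [0.977, 0.213, 0.0, 0.0]
contact_force: [-0.5, -0.1, 0.0]
gripper_width: 0.3
grasp_force: 0.0
```

```bash
python3 chk.py .7 1.55 side top
```

```text
t 13.37 pos [630.8 115.4 188.5] F [-0.5  -0.12  0.01] T [ 0.021  0.026 -0.016] g 0.0 w 0.3 q [ 0.43  0.44 -0.01  0.   -1.12  1.57]
side tilt 0.0017 signed 0.0012 n [-0.001  0.     1.   ] O [614.6 -42.4  -1.3] [227. 259.] -0.284 handle [ 0.69  1.57 -0.98 -0.31 -0.04] 1.31 127
  axis [533.2  74.6 116.6] hinge [588.4  98.2 136.6] ball [588.4  98.2 204.6] r [0.92  0.393 0.001] hinge in tool [-45.8  -2.1  51.9] ball in tool [-45.7  -2.  -16.1]
top tilt 0.0015 signed 0.0005 n [-0.001  0.001  1.   ] O [ 6.176e+02 -4.390e+01  5.000e-01] [220. 260.] -0.277 handle [0.69 1.58 0.   0.   0.09] 1.56 21
  axis [536.2  72.8 118.4] hinge [591.1  96.9 138.4] ball [591.8  97.3 206.4] r [0.916 0.4   0.001] hinge in tool [-43.8   0.2  50.1] ball in tool [-43.1   0.2 -17.9]
```

Emit:
send_rows --targets '[{"x":-1.5,"y":0,"z":0,"ax":0,"ay":0,"az":0,"gripper":1},{"x":-1.2,"y":0,"z":0,"ax":0,"ay":0,"az":0,"gripper":1},{"x":-1.2,"y":0,"z":0,"ax":0,"ay":0,"az":0,"gripper":1},{"x":-1.2,"y":0,"z":0,"ax":0,"ay":0,"az":0,"gripper":1},{"x":-1.1,"y":0,"z":0,"ax":0,"ay":0,"az":0,"gripper":1}]'

```text
clock: 13.88
position: [573.1, 92.3, 189.2]
ee_rot: [0.977, 0.215, 0.002, -0.0]
contact_force: [1.8, 0.2, -0.6]
gripper_width: -0.1
grasp_force: 1.0
```

```bash
python3 chk.py .7 0.9 side
```

```text
t 13.88 pos [573.1  92.3 189.2] F [ 1.84  0.25 -0.65] T [ 0.262 -0.493  0.022] g 1.0 w -0.1 q [ 0.44  0.34 -0.17  0.   -1.06  1.56]
side tilt 0.0015 signed 0.0011 n [-0.001  0.     1.   ] O [614.8 -43.3  -1.3] [225. 260.] -0.284 handle [0.7  0.9  0.07 0.26 0.83] 1.15 113
  axis [534.4  74.2 117.4] hinge [589.4  98.3 137.5] ball [550.8  81.4 190.8] r [0.916 0.401 0.   ] hinge in tool [17.2  1.4 51.8] ball in tool [-24.8   0.6  -1.7]
```

Emit:
send_rows --targets '[{"x":0.5,"y":0,"z":0,"ax":0,"ay":0,"az":0,"gripper":1},{"x":0,"y":0,"z":-2.2,"ax":0,"ay":0,"az":0,"gripper":1},{"x":-2.6,"y":0,"z":0,"ax":0,"ay":0,"az":0,"gripper":1},{"x":0,"y":0,"z":0.7,"ax":0,"ay":0,"az":0,"gripper":1}]'

```text
clock: 14.27
position: [553.9, 82.6, 206.4]
ee_rot: [0.977, 0.214, 0.002, -0.0]
contact_force: [-1.6, 0.6, 0.5]
gripper_width: -0.1
grasp_force: 0.0
```

Emit:
send_rows --targets '[{"x":-0.5,"y":0,"z":0.5,"ax":0,"ay":0,"az":0,"gripper":1},{"x":-0.5,"y":0,"z":0.5,"ax":0,"ay":0,"az":0,"gripper":1},{"x":-0.4,"y":0,"z":0.55,"ax":0,"ay":0,"az":0,"gripper":1},{"x":-0.4,"y":0,"z":0.55,"ax":0,"ay":0,"az":0,"gripper":1}]'

```text
clock: 14.6
position: [537.8, 74.9, 182.4]
ee_rot: [0.977, 0.214, -0.0, 0.0]
contact_force: [-1.2, 0.9, 1.3]
gripper_width: -0.4
grasp_force: 1.1
```

```bash
python3 chk.py .7 0.5 side
```

```text
t 14.6 pos [537.8  74.9 182.4] F [-1.19  0.92  1.31] T [-0.142  0.5    0.033] g 1.1 w -0.4 q [ 0.44  0.29 -0.27  0.   -1.02  1.56]
side tilt 0.0019 signed 0.0016 n [-0.001  0.001  1.   ] O [614.3 -44.2  -1.3] [225. 260.] -0.286 handle [ 0.69  0.5  -0.27  1.14 -0.79] 1.27 120
  axis [533.8  74.4 115.8] hinge [589.1  97.8 135.8] ball [534.   74.5 168.1] r [0.921 0.391 0.   ] hinge in tool [56.2  0.7 46.6] ball in tool [-3.6 -1.2 14.3]
```

Fold is 0.50 and following the plan. I'll keep pressing down gently.

Emit:
send_rows --targets '[{"x":-0.25,"y":0,"z":0.65,"ax":0,"ay":0,"az":0,"gripper":1},{"x":-0.25,"y":0,"z":0.65,"ax":0,"ay":0,"az":0,"gripper":1},{"x":-0.15,"y":0,"z":0.6,"ax":0,"ay":0,"az":0,"gripper":1},{"x":-0.1,"y":0,"z":0.55,"ax":0,"ay":0,"az":0,"gripper":1},{"x":0,"y":0,"z":0,"ax":0,"ay":0,"az":0,"gripper":1}]'

```text
clock: 15.07
position: [530.6, 71.7, 156.6]
ee_rot: [0.977, 0.214, -0.001, 0.0]
contact_force: [-0.4, 0.3, -0.5]
gripper_width: 0.0
grasp_force: 0.0
```

```bash
python3 chk.py .7 0.1 side
```

```text
t 15.07 pos [530.6  71.7 156.6] F [-0.44  0.3  -0.51] T [-0.023 -0.01  -0.011] g 0.0 w 0.0 q [ 0.44  0.3  -0.32 -0.   -0.95  1.56]
side tilt 0.0016 signed 0.0011 n [-0.001  0.     1.   ] O [614.3 -43.9  -1.3] [223. 260.] -0.285 handle [0.7  0.08 0.47 0.7  0.18] 1.23 130
  axis [534.4  74.1 116.8] hinge [589.4  98.2 136.8] ball [527.2  71.  141.9] r [0.916 0.401 0.001] hinge in tool [64.5  0.4 19.7] ball in tool [-3.3 -0.8 14.7]
```

Folded at 0.08. Next is the lock lever: raise, turn the tool to the bed axes, and come in behind the post.

Emit:
send_rows --targets '[{"x":0,"y":0,"z":-2.0,"ax":0,"ay":0,"az":0,"gripper":1},{"x":0,"y":0,"z":-2.5,"ax":0,"ay":0,"az":6.75,"gripper":1},{"x":0,"y":0,"z":0,"ax":0,"ay":0,"az":6.75,"gripper":1},{"x":0,"y":0,"z":0,"ax":0,"ay":0,"az":6.75,"gripper":1},{"x":0,"y":0,"z":0,"ax":0,"ay":0,"az":6.75,"gripper":1}]'

```text
clock: 15.53
position: [531.9, 72.2, 204.1]
ee_rot: [1.0, -0.023, 0.001, -0.001]
contact_force: [-0.1, -0.3, -0.8]
gripper_width: -0.2
grasp_force: 0.0
```

Emit:
send_rows --targets '[{"x":0,"y":0,"z":0,"ax":0,"ay":0,"az":6.75,"gripper":1},{"x":0,"y":0,"z":0,"ax":0,"ay":0,"az":6.75,"gripper":1},{"x":-0.7,"y":3.5,"z":0,"ax":0,"ay":0,"az":0,"gripper":1},{"x":-0.7,"y":3.5,"z":0,"ax":0,"ay":0,"az":0,"gripper":1},{"x":-0.7,"y":3.5,"z":0,"ax":0,"ay":0,"az":0,"gripper":1}]'

```text
clock: 15.95
position: [482.3, -24.0, 203.3]
ee_rot: [0.991, -0.137, 0.001, -0.0]
contact_force: [0.8, -0.2, 0.8]
gripper_width: 0.2
grasp_force: 0.0
```

Emit:
send_rows --targets '[{"x":0,"y":3.5,"z":0,"ax":0,"ay":0,"az":0,"gripper":1},{"x":0,"y":0,"z":0,"ax":0,"ay":0,"az":0,"gripper":1},{"x":0,"y":0,"z":0,"ax":0,"ay":0,"az":0,"gripper":1}]'

```text
clock: 16.2
position: [472.9, -58.5, 203.8]
ee_rot: [0.99, -0.139, 0.001, -0.0]
contact_force: [0.2, 0.4, 0.3]
gripper_width: 0.1
grasp_force: 0.0
```

```bash
python3 chk.py .7 0.1 side top
python3 - <<'E'
from h import *
delta([471,-59.3,90],Rt([.961,-.277,0],[0,0,-1]))
for n in('side','top'):
    z=grab(n); W,pl,red,blue,*_=analyse(n,*z); P=W[blue]; P=P[P[:,2]>97]; print(n,len(P),np.median(P,0).round(1),P.min(0).round(1),P.max(0).round(1))
E
```

```text
t 16.2 pos [472.9 -58.5 203.8] F [0.17 0.42 0.3 ] T [-0.057 -0.033 -0.03 ] g 0.0 w 0.1 q [ 0.22  0.15 -0.39  0.   -1.03  1.07]
side tilt 0.0019 signed 0.0013 n [-0.001  0.     1.   ] O [614.2 -43.9  -1.2] [223. 260.] -0.28 handle [0.7  0.07 0.95 1.14 0.28] 1.16 132
  axis [534.2  74.2 117. ] hinge [589.1  98.5 137. ] ball [527.1  71.  141.8] r [0.915 0.404 0.001] hinge in tool [  68.4 -182.8   67.1] ball in tool [  16.3 -139.4   62.1]
top tilt 0.0038 signed 0.0031 n [-0.002  0.002  1.   ] O [ 6.313e+02 -4.770e+01  6.000e-01] [220. 231.] -0.28 handle [  0.74   0.07 -12.66   3.03   0.39] 1.6 110
  axis [537.5  72.4 118.6] hinge [591.2  99.2 138.7] ball [530.5  69.  143.7] r [0.895 0.446 0.001] hinge in tool [  70.2 -184.1   65.4] ball in tool [  20.2 -138.3   60.2]
t 16.3 pos [473.6 -57.  203.6] F [0.7  0.93 0.43] w -0.2 g 0.0
turn [-0.04 -0.11  0.27] shift now [-0.21  0.3  11.36] shift after [-0.19  0.29 11.36]
side 41 [502.7 -74.3 111. ] [497.5 -78.3  97.2] [510.4 -63.3 116.9]
  return _methods._mean(a, axis=axis, dtype=dtype,
  ret = um.true_divide(
Traceback (most recent call last):
ValueError: zero-size array to reduction operation minimum which has no identity
```

Emit:
send_rows --targets '[{"x":-0.2,"y":0.3,"z":3.5,"ax":0,"ay":0,"az":0,"gripper":1},{"x":0,"y":0,"z":3.5,"ax":0,"ay":0,"az":0,"gripper":1},{"x":0,"y":0,"z":3.0,"ax":0,"ay":0,"az":0,"gripper":1},{"x":0,"y":0,"z":1.3,"ax":0,"ay":0,"az":0,"gripper":1},{"x":0.8,"y":0,"z":0,"ax":0,"ay":0,"az":0,"gripper":1}]'

```text
clock: 16.82
position: [474.8, -61.1, 86.8]
ee_rot: [0.991, -0.137, -0.004, 0.001]
contact_force: [-0.9, -0.6, -0.5]
gripper_width: -0.0
grasp_force: 0.0
```

Emit:
send_rows --targets '[{"x":0.7,"y":0,"z":0,"ax":0,"ay":0,"az":0,"gripper":1},{"x":0.88,"y":0.13,"z":0,"ax":0,"ay":0,"az":-5,"gripper":1},{"x":0.88,"y":0.13,"z":0,"ax":0,"ay":0,"az":-5,"gripper":1},{"x":0.88,"y":0.13,"z":0,"ax":0,"ay":0,"az":-5,"gripper":1},{"x":0.88,"y":0.13,"z":0,"ax":0,"ay":0,"az":-5,"gripper":1}]'

```text
clock: 17.23
position: [521.0, -73.6, 92.1]
ee_rot: [0.999, 0.039, 0.002, 0.0]
contact_force: [-0.8, 0.8, -1.1]
gripper_width: -0.1
grasp_force: 0.3
```

```bash
cat > lk.py <<'E'
from h import *
s=arm.read_state(); C=R.from_quat(s['ee_rot']).as_matrix()
print(s['position'].round(1),s['contact_force'].round(1),s['joints'].round(2),'pivot in tool',(C.T@(np.array([532.4,27.1,90])-s['position'])).round(1))
for n in ('side','top'):
    z=grab(n); W,pl,red,blue,cp,npl,nb,*_=analyse(n,*z); P=W[blue]; P=P[np.linalg.norm(P[:,:2]-[532.4,27.1],axis=1)<125]; B,O,sz,a=bedpose(W,pl,npl,cp)
    P=P[np.linalg.norm(P[:,:2]-[532.4,27.1],axis=1)>40]; d=P[:,:2].mean(0)-[532.4,27.1] if len(P) else [0,1]
    print(n,len(P),'lock',round((np.arctan2(d[1],d[0])-a+np.pi/2),2),'O',O.round(1),'tilt',np.arccos(npl@nb).round(4),'maxz',P[:,2].max() if len(P) else 0)
E
python3 lk.py
```

```text
[521.  -73.6  92.1] [-0.8  0.8 -1.1] [ 0.17  0.37 -0.42  0.   -0.78  1.48] pivot in tool [ 19.2 -99.5   2.2]
side 91 lock 0.27 O [614.5 -42.8  -1.3] tilt 0.0024 maxz 141.9235097296858
top 1 lock -0.99 O [ 6.559e+02 -5.490e+01  6.000e-01] tilt 0.005 maxz 443.25092727810875
```

Emit:
send_rows --targets '[{"x":0.88,"y":0.13,"z":0,"ax":0,"ay":0,"az":-5,"gripper":1},{"x":0.88,"y":0.13,"z":0,"ax":0,"ay":0,"az":-5,"gripper":1},{"x":0.88,"y":0.13,"z":0,"ax":0,"ay":0,"az":-5,"gripper":1},{"x":0.88,"y":0.13,"z":0,"ax":0,"ay":0,"az":-5,"gripper":1},{"x":0.88,"y":0.13,"z":0,"ax":0,"ay":0,"az":-5,"gripper":1}]'

```text
clock: 17.75
position: [563.5, -69.2, 91.6]
ee_rot: [0.967, 0.253, 0.001, 0.0]
contact_force: [-0.8, -0.2, 0.4]
gripper_width: 0.2
grasp_force: 0.3
```

Emit:
send_rows --targets '[{"x":0.88,"y":0.13,"z":0,"ax":0,"ay":0,"az":-5,"gripper":1},{"x":0.88,"y":0.13,"z":0,"ax":0,"ay":0,"az":-5,"gripper":1},{"x":0.88,"y":0.13,"z":0,"ax":0,"ay":0,"az":-5,"gripper":1},{"x":0.88,"y":0.13,"z":0,"ax":0,"ay":0,"az":-5,"gripper":1},{"x":0.88,"y":0.13,"z":0,"ax":0,"ay":0,"az":-5,"gripper":1}]'

```text
clock: 18.17
position: [601.6, -46.5, 91.7]
ee_rot: [0.89, 0.456, 0.001, 0.001]
contact_force: [0.2, 0.1, -1.0]
gripper_width: 0.2
grasp_force: 0.4
```

```bash
python3 lk.py; python3 chk.py .7 .1 side
python3 - <<'E'
from h import *
a,_=grab('side')
cv2.imwrite('pics/g4.png',cv2.resize(a[120:260,190:340,::-1],(640,600),interpolation=cv2.INTER_CUBIC))
for p in([532.4,27.1,78],[622,-0,78]): print(proj('side',p))
E
```

```text
[601.6 -46.5  91.7] [ 0.2  0.1 -1. ] [ 0.19  0.48 -0.23  0.   -0.86  2.33] pivot in tool [ 19.4 -99.1   1.5]
side 65 lock 1.14 O [614.  -45.5  -1.3] tilt 0.0011 maxz 97.35451547013997
top 4 lock 1.21 O [ 6.178e+02 -4.370e+01  4.000e-01] tilt 0.0004 maxz 81.6150277395966
t 18.27 pos [602.2 -45.9  91.5] F [-0.59 -0.86  0.03] T [-0.049  0.009 -0.024] g 0.0 w 0.1 q [ 0.19  0.48 -0.23  0.   -0.86  2.32]
side tilt 0.0028 signed 0.0019 n [-0.002  0.001  1.   ] O [614.6 -44.5  -1.3] [223. 260.] -0.288 handle [ 0.7   0.07 -0.51  0.93  0.59] 7.24 124
  axis [533.9  74.  117.1] hinge [588.9  98.  137.2] ball [526.7  70.9 141.5] r [0.917 0.4   0.001] hinge in tool [109.  -94.9 -45.7] ball in tool [  50.6 -129.4  -50.3]
(np.float64(239.2674205634358), np.float64(194.65646546618115))
(np.float64(274.48864310742704), np.float64(194.4562761528156))
```

View pics/g4.png

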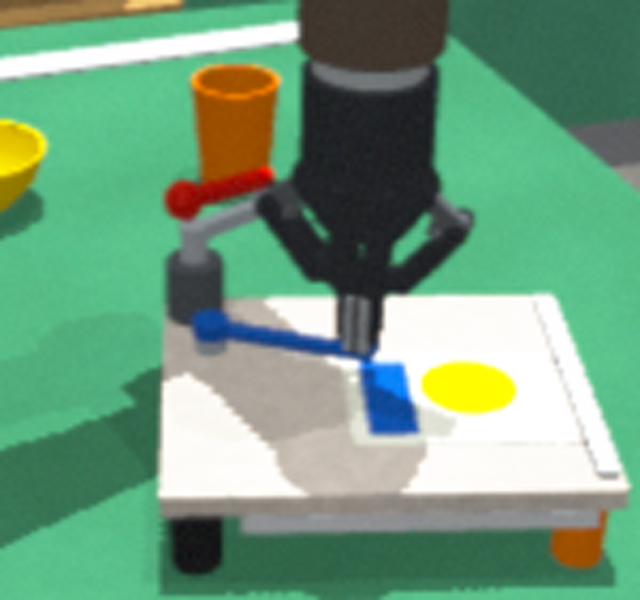

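The picture shows the lever swung about 1.2 rad, its end behind the fingers at crop ≈(370,350), with the red handle folded and the bed level. I'll ease it to the stop.

Emit:
send_rows --targets '[{"x":0.7,"y":0.1,"z":0,"ax":0,"ay":0,"az":-4,"gripper":1},{"x":0.35,"y":0.05,"z":0,"ax":0,"ay":0,"az":-2,"gripper":1},{"x":0.35,"y":0.05,"z":0,"ax":0,"ay":0,"az":-2,"gripper":1},{"x":0.17,"y":0.02,"z":0,"ax":0,"ay":0,"az":-1,"gripper":1},{"x":0,"y":0,"z":0,"ax":0,"ay":0,"az":0,"gripper":1}]'

```text
clock: 18.78
position: [610.8, -34.7, 90.8]
ee_rot: [0.852, 0.523, 0.001, 0.0]
contact_force: [0.3, 0.2, 1.2]
gripper_width: -0.1
grasp_force: 0.0
```

```bash
python3 lk.py; python3 -c "
from h import *
s=arm.read_state(); print(s['contact_force'].round(2),s['wrist_torque'].round(3),s['grasp_force'])"
```

```text
[610.8 -34.7  90.8] [0.3 0.2 1.2] [ 0.21  0.49 -0.2   0.   -0.87  2.46] pivot in tool [ 19.7 -97.9   0.7]
side 65 lock 1.3 O [613.9 -44.6  -1.3] tilt 0.0012 maxz 91.5062474486756
top 6 lock 1.36 O [617.6 -43.6   0.7] tilt 0.004 maxz 83.53820673452196
[-0.48  0.67 -0.3 ] [ 0.024  0.015 -0.031] 0.0
```

Emit:
send_rows --targets '[{"x":0.09,"y":0,"z":0,"ax":0,"ay":0,"az":0,"gripper":1},{"x":0.09,"y":0,"z":0,"ax":0,"ay":0,"az":0,"gripper":1}]'

```text
clock: 19.05
position: [611.4, -33.3, 90.5]
ee_rot: [0.852, 0.524, 0.0, 0.0]
contact_force: [-0.3, -0.3, 0.2]
gripper_width: 0.3
grasp_force: 0.3
```

```bash
python3 lk.py; python3 -c "
from h import *
s=arm.read_state(); print(s['contact_force'].round(2),s['wrist_torque'].round(3),s['grasp_force'])"
```

```text
[611.4 -33.3  90.5] [-0.3 -0.3  0.2] [ 0.21  0.49 -0.2   0.   -0.87  2.46] pivot in tool [ 18.3 -97.7   0.5]
side 64 lock 1.32 O [613.8 -45.   -1.3] tilt 0.0014 maxz 89.97113285704035
top 6 lock 1.39 O [ 6.168e+02 -4.320e+01  5.000e-01] tilt 0.0022 maxz 82.58168294147663
[-0.1  -0.7   0.15] [-0.124  0.05  -0.005] 0.24477372877299786
```

Emit:
send_rows --targets '[{"x":0.1,"y":0,"z":0,"ax":0,"ay":0,"az":0,"gripper":1},{"x":0.1,"y":0,"z":0,"ax":0,"ay":0,"az":0,"gripper":1}]'

```text
clock: 19.32
position: [612.1, -31.9, 90.4]
ee_rot: [0.852, 0.524, -0.0, 0.0]
contact_force: [-0.3, -5.4, 0.5]
gripper_width: -0.0
grasp_force: 2.6
```

```bash
python3 lk.py; python3 -c "
from h import *
s=arm.read_state(); print(s['contact_force'].round(2),s['wrist_torque'].round(3),s['grasp_force'])"
```

```text
[612.1 -31.9  90.4] [-0.3 -5.4  0.5] [ 0.21  0.49 -0.2   0.   -0.88  2.46] pivot in tool [ 16.7 -97.8   0.4]
side 63 lock 1.34 O [613.8 -44.6  -1.3] tilt 0.0019 maxz 78.82641692858027
top 5 lock 1.38 O [ 6.18e+02 -4.37e+01  5.00e-01] tilt 0.0029 maxz 82.98791439081128
[-0.36 -3.04  2.37] [-0.965  0.248 -0.028] 1.7753450945019722
```

At the stop: the force rose to about 5 N. I'll back off and retreat.

Emit:
send_rows --targets '[{"x":-1.0,"y":0,"z":0,"ax":0,"ay":0,"az":0,"gripper":1},{"x":-1.5,"y":0,"z":0,"ax":0,"ay":0,"az":0,"gripper":1},{"x":0,"y":0,"z":-3.0,"ax":0,"ay":0,"az":0,"gripper":1},{"x":0,"y":0,"z":-4.0,"ax":0,"ay":0,"az":0,"gripper":1},{"x":0,"y":0,"z":-4.0,"ax":0,"ay":0,"az":0,"gripper":1}]'

```text
clock: 19.83
position: [599.6, -54.8, 200.5]
ee_rot: [0.852, 0.524, -0.001, -0.001]
contact_force: [1.6, 0.0, 0.3]
gripper_width: 0.1
grasp_force: 0.0
```

Emit:
send_rows --targets '[{"x":-4.0,"y":0,"z":-2.0,"ax":0,"ay":0,"az":0,"gripper":1},{"x":-4.0,"y":0,"z":-2.0,"ax":0,"ay":0,"az":0,"gripper":1},{"x":-4.0,"y":0,"z":0,"ax":0,"ay":0,"az":0,"gripper":1},{"x":-4.0,"y":0,"z":0,"ax":0,"ay":0,"az":0,"gripper":1},{"x":0,"y":0,"z":0,"ax":0,"ay":0,"az":0,"gripper":1}]'

```text
clock: 20.25
position: [527.6, -196.3, 238.3]
ee_rot: [0.853, 0.521, 0.0, 0.0]
contact_force: [0.6, 1.2, -0.0]
gripper_width: -0.1
grasp_force: 0.0
```

```bash
python3 lk.py; python3 chk.py .7 .1 side top
python3 - <<'E'
from h import *
a,_=grab('side'); b,_=grab('top'); f=lambda i:cv2.resize(i[...,::-1],(400,400),interpolation=cv2.INTER_CUBIC)
cv2.imwrite('pics/g5.png',np.hstack([f(a[120:260,190:330]),f(b[120:250,200:330])]))
E
```

```text
[ 527.6 -196.3  238.3] [ 0.6  1.2 -0. ] [-0.07  0.27 -0.14 -0.   -1.16  2.74] pivot in tool [200.9 -97.8 148.3]
side 122 lock 1.35 O [614.  -44.5  -1.3] tilt 0.0015 maxz 116.69322237319977
top 0 lock 1.84 O [707.9 -69.9   1.7] tilt 0.0144 maxz 0
t 20.35 pos [ 530.  -193.4  237.8] F [0.65 0.64 0.39] T [ 0.048  0.015 -0.044] g 0.0 w 0.1 q [-0.06  0.28 -0.13 -0.   -1.16  2.73]
side tilt 0.0018 signed 0.0012 n [-0.001  0.     1.   ] O [614.1 -45.2  -1.2] [222. 260.] -0.282 handle [ 0.7   0.07 -0.06  1.81  0.37] 1.34 137
  axis [533.3  73.7 117. ] hinge [588.2  97.9 137.1] ball [526.1  70.5 141.8] r [0.915 0.404 0.001] hinge in tool [285.9 -80.5 100.9] ball in tool [ 233.3 -123.4   96.1]
top tilt 0.0136 signed 0.0134 n [-0.006  0.013  1.   ] O [709.7 -70.7   1.8] [221.  71.] 1.303 handle [ 0.43  0.1  -2.1  11.97  0.67] 157.37 130
  axis [ 591.  -139.5  120.8] hinge [581.4 -80.  140. ] ball [ 592.1 -146.7  147.7] r [-0.158  0.987 -0.014] hinge in tool [124.3  -5.8  97.9] ball in tool [69.6 34.  90.1]
```

View pics/g5.png

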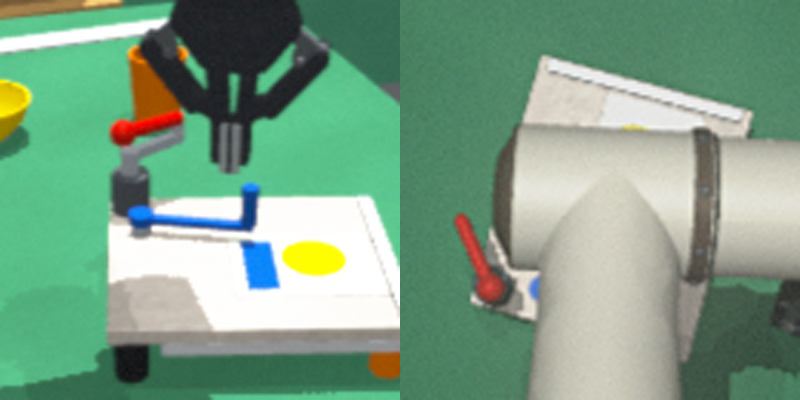

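The last picture shows the lever swung round with its post at crop ≈(250,200), the handle folded over the hub at ≈(150,125), the bed level and the tool clear. The arm hides much of the bed in the top view, so its numbers there don't count. Handing in.

```bash
python3 -c "
from bench import arm
print(arm.job_done())"
```

```text
the job is handed in; nothing more can be done
None
```

The job is handed in at about 20 s on the clock: the bed is level to about 0.002 rad, the handle is folded flat (0.07 rad) and the blue lever is at its stop; the bed rocked once while I unfolded the handle, but settled back to within about 1 mm.

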